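# Hook out the tray under the riser and stock it with blanks

## Task

Use the hooked rod to reach under the edge of the wooden instrument riser, catch the eye of the tray and pull the tray out as far as it goes; then stack all the brass blanks that lie on the bench flat in one square pile in the middle of the tray, lengthwise with it. Push the loaded tray fully home under the riser again and lay the rod back on its cork mat, leaving the other things on the bench where they are.

Things in the scene. Friction and masses are not known exactly. Their poses are not given: they have to be found in the camera images.
- riser: Fixed riser: wooden board 230 x 180 x 12 mm (underside 75, top 87 mm above the bench) on four 14 mm steel legs at x = -100 and 75, y = +/-82 mm, a white instrument on its rear half. Origin on the bench; x points into the riser, roughly world +y; the tray slides out along -x. A runner plate 100 mm wide, 8 mm thick lies on the bench from x = -260 to 90 mm.
- tray (a joint): How far the tray is pulled out, in m: 0 = fully home, 0.19 = fully out against its stop; at the start 0 to 0.02. It slides along the riser's -x with about 2 N of friction and stays where it is left.
- tray_mid (a point): Middle of the steel tray's floor, on its upper face, 18 mm above the bench; axes as the riser's. Tray home: above the riser's origin; fully out: the whole floor is clear of the board. The tray is 110 mm long (x) and 90 mm wide (y), with lips 6 mm thick and 4 mm high across its front and rear ends (98 mm clear between them), none at the sides.
- eye (a point): Steel eye on the tray's front, moving with it: an upright loop of 7 mm round bar in the x-z plane, open to both sides (y). Origin: middle of its opening, 78 mm before tray_mid along -x, 40 mm above the bench; axes as the riser's. The opening is 35 mm (x) by 32 mm (z). Upper and lower bars at z = +/-19.5 mm; a plate 30 mm wide and 46 mm high closes it at x = +20 mm.
- riser_edge (a point): Middle of the front edge of the riser's board, on its underside: x = -135, y = 0, z = 75 mm in the riser's frame; axes as the riser's.
- eye_bar (a point): Middle of the eye's front upright bar (7 mm round), which the hook pulls on: x = -18.5 mm in the eye's frame; with the tray home it is 38 mm in under the board's edge, hidden from above.
- mat: Fixed cork mat 260 x 90 x 3 mm on the bench, the rod's place; origin at the centre of its underside, x along its length.
- rod: Hooked rod, about 0.14 kg, loose, lying flat on the mat. Wooden handle x = -90 to 0 mm, 22 mm wide (y), 26 mm high (z = 0 to 26); then an 8 mm round steel shaft along +x at z = 13 mm to x = 120 mm, where it turns square into the hook: a straight 8 mm prong from y = 0 to y = +30 mm (plus 4 mm round end), level while the handle is flat. Origin under the handle's front end.
- rod_middle (a point): Middle of the hooked rod's length, on the shaft's axis: x = 15 mm, z = 13 mm in the rod's frame.
- hook (a point): Middle of the rod's hook prong: x = 120, y = 15, z = 13 mm in the rod's frame.
- blank1: plain bare brass engraving blank, a flat plate 70 x 50 x 8 mm, about 0.22 kg, lying on the bench at the start; all blanks are alike and 2 to 4 of them are present (None if absent). Origin: centre of its underside; x along the 70 mm length, z up
- blank2: plain bare brass engraving blank, a flat plate 70 x 50 x 8 mm, about 0.22 kg, lying on the bench at the start; all blanks are alike and 2 to 4 of them are present (None if absent). Origin: centre of its underside; x along the 70 mm length, z up
- blank3: plain bare brass engraving blank, a flat plate 70 x 50 x 8 mm, about 0.22 kg, lying on the bench at the start; all blanks are alike and 2 to 4 of them are present (None if absent). Origin: centre of its underside; x along the 70 mm length, z up
- blank4: plain bare brass engraving blank, a flat plate 70 x 50 x 8 mm, about 0.22 kg, lying on the bench at the start; all blanks are alike and 2 to 4 of them are present (None if absent). Origin: centre of its underside; x along the 70 mm length, z up
- loupe: bystander: black eyeglass loupe, 30 mm across and 30 mm high, origin under its centre
- screwdriver: bystander: screwdriver lying down, 150 mm long, handle to -x of its frame
- tin: bystander: round steel tin 56 mm across and 30 mm high
- spool: bystander: wooden thread spool 40 mm across and 37 mm high
- block: bystander: wooden block 60 x 40 x 30 mm

How it is judged:
By the outcome, as a careful person would: the job done as asked, in the order asked, and still so for the second after the job is handed in, with the robot touching nothing.
Of blank1, blank2, blank3, blank4 only 2 to 4 are there at a start; the rules pass over those that are not, and their reading is None.
At some moment in a run one of blank1, blank2, blank3, blank4, rod may be knocked a few centimetres aside while the robot is not near it.
Once in a run the grip may slacken for a moment while it holds something.
It also fails if it takes over 210 s, if anything falls off the work surface, if the arm or the gripper's body presses on something with over 40 N, if the wrist force passes 120 N, or if a joint passes its speed limit or range.

## Robot

A 6-joint arm with a two-finger parallel gripper is mounted at the origin on the work surface. World frame = base frame: x ahead of the robot, y to its left, z up, the work surface at z = 0. Lengths are in mm, angles in rad, forces in N, time in s.
With the tool pointing down it reaches from about 275 to 750 mm from the base axis. Payload 10.2 kg.
Tool frame: the origin (TCP) lies between the finger pads; the fingertips stand r.tip_extent ahead of it and the grasp point (between the pads) lies 3 mm ahead of it (r.tip_extent is the distance from the TCP to the fingertips, in mm); z points along the fingers, y is the line along which they close (so a half turn about z gives the same grasp; the last joint's range is limited). The gripper opens to 85 mm and grips with 20 to 120 N. Pads are 22 mm wide; open, the fingers measure 114 mm over their backs; the gripper's body (76 mm by 85 mm) begins 54 mm behind the grasp point. The pads swing forward as they close: fully open they stand 13 mm farther back than shut.
Start: joints at [1.124, 0.313, 1.498, -0, 1.331, -0.223], TCP at [116.529, 511.91, 229.694] pointing down, gripper open.
Joint ranges: [-2.94, 2.94], [-0.97, 2.17], [0.19, 2.56], [-1.23, 4.37], [0.02, 3.11], [-2.88, 2.88]. Speed limits (rad/s): [2.39, 2.39, 3.01, 3.14, 3.14, 3.14].

## Interface

Orientations are given as a rotation vector (axis times angle).
In Python, from bench import r gives the robot as it stands.
- The arm moves only by the tool drive_tool, never from a script. Its argument "motion" is a list that holds one entry, the list of rows, each a list of 7 numbers: the closure in counts, from 0 (fully open) to 255 (shut), then the shift along the tool's x, y, z in m, then the turn, a rotation vector about the tool's x, y, z in degrees. A call has 1 to 10 rows; each row shifts and turns the commanded pose from where the row before left it, along the tool's axes as they then stand; what a row does not reach is not made up. A row lasts 1/12 s, in which the tool goes at most 41.7 mm and 7.16 degrees, less where a joint would pass 70% of its speed; a pose out of reach is approached as far as the arm can. A call with a gripper value outside its range is refused whole. The fingers move at their own pace and stop on an object; "squeeze" is the grip in N (left out, the last holds). Time passes only in rows, so rows that do not move let the fingers close. It gives the time, the measured TCP pose, the force and the opening at its end, in the units of the state.
- r.get_state(): the state, without advancing time (a new reading comes with each control period).
- r.capture(name): name is "scene" or "side" or "wrist"; returns the picture (420x560x3 uint8, red, green, blue); there is no depth.
- r.calibration(name): a dict with "fx", "fy", "cx", "cy" (pixels), "k1" (the pictures are not rectified: a ray, as slopes to the right and down, at radius r is drawn at 1 + k1 r^2 times it, then the intrinsics apply), "R" (3x3) and "t" (3): a world point X has camera coordinates R X + t; the wrist camera has in their place "tool_from_camera" (4x4, takes a point from camera to tool coordinates, whose origin is the TCP and whose axes are the flange's). Camera axes: x right, y down, z forward; pixel columns grow to the right and rows downward; lengths in mm; the calibration is good to about 2 mm. A picture is of the moment at which its call begins: read the wrist's pose just before it. calibration takes no time and is no camera call.
- r.sign_off(): hands the job in, once; it reports no verdict.
The state is a dict: "t": time; "joint_positions": joint angles; "joint_vel": joint speeds; "tau": joint torques, N m; "ee_pos": TCP position; "tool_rot": TCP orientation; "wrist_force": force on the tool from outside, world axes, zero at the start; "moment": the same for the moment, N m; "finger_gap": finger opening in mm.
Only numpy, scipy, OpenCV 4.12 (cv2) and the standard library are available. Lean on these libraries where they do the work, as an engineer would, in place of code of your own. Each camera call takes 0.05 s, during which the arm holds its last target. There are 200 camera calls.

## Working session

There is one attempt and no reset: what is moved stays moved. The work goes in short steps, Python scripts to look and compute and a tool call to move; the robot and the scene stay as the last step left them, time stands still between calls to the robot, and variables do not carry over. Pictures are saved under pics/ and viewed, on a budget of 14 in all, crops included, one or two more only if the job needs it, and the job is handed in when it is done.

Besides the shell and the picture viewer there is one more tool, called after "Emit:" as a command line: name --argument value ..., lists and objects as JSON in quotes. drive_tool: Moves the arm, as the interface text tells. Its arguments: {"type":"object","properties":{"motion":{"type":"array","items":{"type":"array","items":{"type":"array","items":{"type":"number"}}}},"squeeze":{"type":"number"}},"required":["motion"]}

```bash
ls; mkdir -p pics
python3 - <<'E'
from bench import r
import cv2
s=r.get_state();print(s, r.tip_extent)
for n in("scene","side","wrist"):
    c=r.calibration(n);print(n,c)
a=r.capture("scene");b=r.capture("side")
cv2.imwrite("pics/scene0.png",a[:,:,::-1]);cv2.imwrite("pics/side0.png",b[:,:,::-1])
E
```

```text
pics
{'t': 0.0, 'joint_positions': array([ 1.12357593e+00,  3.13445842e-01,  1.49843851e+00, -2.17397498e-05,
        1.33095107e+00, -2.23380087e-01]), 'joint_vel': array([-4.30194345e-04, -1.32257352e-04,  3.91021003e-04, -5.90740963e-05,
       -9.86375321e-04, -1.84753295e-03]), 'tau': array([-7.61497608e-05, -4.12244332e+01, -2.59760177e+01, -5.67476161e-05,
        3.74759300e-03, -3.20469360e-05]), 'ee_pos': array([116.43411881, 511.67092512, 229.13665157]), 'tool_rot': array([-3.50822368e-01, -3.12155100e+00,  1.85410903e-03]), 'wrist_force': array([-0.84508221, -0.20846494,  1.07933722]), 'moment': array([-0.05718802, -0.08660426,  0.00326012]), 'finger_gap': 85.22069332260507} 22.0
scene {'fx': 392.97264604553357, 'fy': 392.97264604553357, 'cx': 277.3453085311494, 'cy': 209.25621576997122, 'k1': -0.041521732843288986, 'R': array([[ 0.594014  ,  0.80444478,  0.00399617],
       [ 0.58609166, -0.42936542, -0.68712583],
       [-0.55103897,  0.41050448, -0.72652744]]), 't': array([-308.57644251, -291.6794922 , 1296.75771238])}
side {'fx': 422.9910140213826, 'fy': 422.9910140213826, 'cx': 277.911313784945, 'cy': 217.30655353475447, 'k1': 0.03368682327779887, 'R': array([[ 0.91753043, -0.39738614, -0.01490525],
       [-0.29936343, -0.66556103, -0.68367393],
       [ 0.26176219,  0.63175372, -0.72963538]]), 't': array([-521.11258708,  209.07668265,  905.04401158])}
wrist {'fx': 290.14005026909666, 'fy': 290.14005026909666, 'cx': 279.98420961216596, 'cy': 206.37826907667272, 'k1': -0.05729647537084196, 'tool_from_camera': array([[ 7.00653510e-04, -9.50795971e-01, -3.09816932e-01,
         8.03327092e+01],
       [ 9.99999308e-01,  3.73388724e-04,  1.11561537e-03,
        -8.24267181e-01],
       [-9.45040447e-04, -3.09817499e-01,  9.50795574e-01,
        -1.44188668e+02],
       [ 0.00000000e+00,  0.00000000e+00,  0.00000000e+00,
         1.00000000e+00]])}
```

View pics/scene0.png

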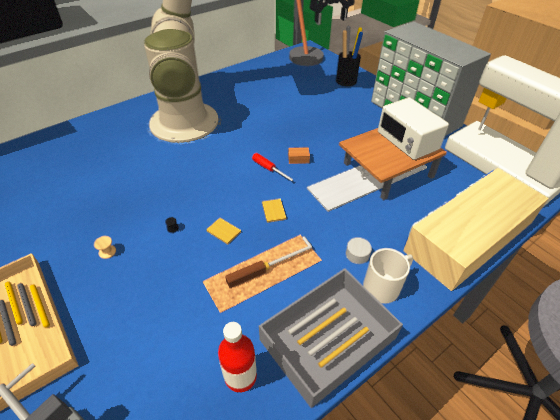

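View pics/side0.png

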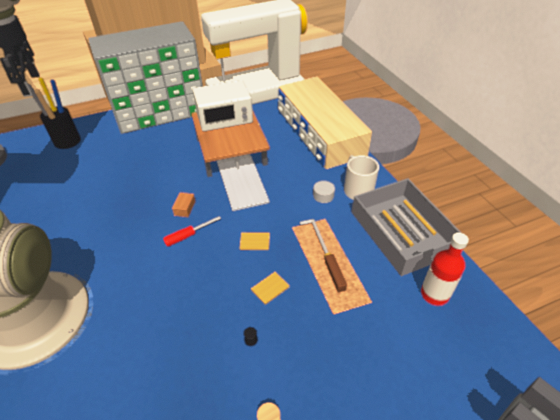

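Both views show two blanks (scene (224,230) and (274,210); side (255,241) and (270,288)). The rod lies on its mat with the hook toward the riser, and the riser is at scene (390,155) with its runner in front. I'll measure these next.

```bash
cat > h.py <<'E'
from bench import r
import numpy as np, cv2
from scipy.spatial.transform import Rotation as Ro
def K(c): return np.array([[c["fx"],0,c["cx"]],[0,c["fy"],c["cy"]],[0,0,1.]])
def cam(n,s=None):
    c=r.calibration(n); k=K(c); d=np.array([c["k1"],0,0,0,0.])
    if n=="wrist":
        T=np.eye(4);T[:3,:3]=Ro.from_rotvec(s["tool_rot"]).as_matrix();T[:3,3]=s["ee_pos"]
        M=np.linalg.inv(T@c["tool_from_camera"]);return k,d,M[:3,:3],M[:3,3]
    return k,d,np.array(c["R"]),np.array(c["t"])
def plane(C,px,z):
    k,d,R,t=C; u=cv2.undistortPoints(np.float64(px).reshape(-1,1,2),k,d)[:,0]
    v=np.c_[u,np.ones(len(u))]@R; o=-R.T@t
    return o+v*((z-o[2])/v[:,2])[:,None]
def proj(C,X):
    k,d,R,t=C;return cv2.projectPoints(np.float64(X).reshape(-1,1,3),cv2.Rodrigues(R)[0],t,k,d)[0][:,0]
def tri(C1,p1,C2,p2):
    P=[];A=[];b=[]
    for C,p in((C1,p1),(C2,p2)):
        k,d,R,t=C;u=cv2.undistortPoints(np.float64(p).reshape(1,1,2),k,d)[0,0]
        for i in(0,1):A.append(R[i]-u[i]*R[2]);b.append(u[i]*t[2]-t[i])
    x,res,_,_=np.linalg.lstsq(np.array(A),np.array(b),rcond=None);return x,res
def rects(C,img,lo,hi,z,amin=60,roi=None,close=0):
    hsv=cv2.cvtColor(img,cv2.COLOR_RGB2HSV);m=cv2.inRange(hsv,np.array(lo),np.array(hi))
    if roi:
        q=np.zeros_like(m);q[roi[1]:roi[3],roi[0]:roi[2]]=1;m=m*q
    if close:m=cv2.morphologyEx(m,cv2.MORPH_CLOSE,np.ones((close,close)))
    out=[]
    for c in cv2.findContours(m,cv2.RETR_EXTERNAL,cv2.CHAIN_APPROX_NONE)[0]:
        if cv2.contourArea(c)<amin:continue
        w=plane(C,c[:,0],z)[:,:2].astype(np.float32);(x,y),(a,b),an=cv2.minAreaRect(w)
        if a<b:a,b,an=b,a,an+90
        out.append((np.round([x,y,a,b,(an+90)%180-90],1),c[:,0].mean(0).round()))
    return out
def hand(s):
    print("t",round(s["t"],2),"p",s["ee_pos"].round(1),"gap",round(s["finger_gap"],1),"F",s["wrist_force"].round(1),"J6",s["joint_positions"].round(2))
E
python3 - <<'E'
from h import *
a=cv2.imread("pics/scene0.png")[:,:,::-1].copy();b=cv2.imread("pics/side0.png")[:,:,::-1].copy()
for n,i,pts in(("scene",a,[(224,230),(230,280),(250,272),(390,155),(345,190),(80,0)]),("side",b,[(255,241),(310,240),(335,272),(235,148),(245,185)])):
    h=cv2.cvtColor(i,cv2.COLOR_RGB2HSV);print(n,[(p,h[p[1],p[0]].tolist()) for p in pts])
    C=cam(n)
    print("yel",*rects(C,i,(20,150,100),(32,255,255),8,roi=(150,150,400,320)),sep="\n ")
    print("mat",*rects(C,i,(5,60,100),(22,220,255),3,300,close=9,roi=(180,200,380,320)),sep="\n ")
    print("handle",*rects(C,i,(0,80,20),(14,255,110),26,60,roi=(180,220,380,320)),sep="\n ")
    print("board",*rects(C,i,(5,130,100),(16,255,255),87,300,roi=(180,100,460,200)),sep="\n ")
    print("runner",*rects(C,i,(0,0,140),(179,40,255),8,200,roi=(200,160,400,215)),sep="\n ")
top=np.vstack([cv2.resize(a[110:215,250:450],(800,420),interpolation=3),np.zeros((0,800,3),np.uint8)])
bb=cv2.resize(b[90:220,170:290],(388,420),interpolation=3); cc=cv2.resize(b[210:320,280:385],(400,420),interpolation=3)
cv2.imwrite("pics/c1.png",np.hstack([bb,cc])[:,:,::-1])
E
```

```text
scene [((224, 230), [22, 182, 242]), ((230, 280), [12, 179, 131]), ((250, 272), [11, 162, 124]), ((390, 155), [14, 178, 230]), ((345, 190), [17, 15, 235]), ((80, 0), [30, 16, 155])]
yel
 (array([ 489.6, -142.7,   70. ,   50.2,   16.4]), array([224., 230.]))
 (array([507. ,  -2.8,  71.6,  48.9, -24.7]), array([273., 210.]))
mat
 (array([ 641.4, -130.4,  259.9,   90.8,   85. ]), array([260., 272.]))
 (array([ 485.8, -141.2,   73.9,   52.6,   16.9]), array([223., 230.]))
 (array([ 5.037e+02, -1.000e-01,  7.520e+01,  5.060e+01, -2.480e+01]), array([273., 210.]))
handle
 (array([ 648.7, -176.5,   89.8,   23.1,   74.9]), array([245., 277.]))
board
 (array([570.6, 348.1, 235.8, 185.1,  83.7]), array([392., 155.]))
runner
 (array([552.4, 207.5, 192. , 104.8,  83.3]), array([346., 187.]))
side [((255, 241), [21, 173, 233]), ((310, 240), [15, 141, 235]), ((335, 272), [11, 158, 145]), ((235, 148), [13, 168, 227]), ((245, 185), [15, 18, 229])]
yel
 (array([ 486. , -144. ,   65.6,   47. ,   16.2]), array([270., 287.]))
 (array([503.3,  -5.8,  64.9,  47.6, -26.3]), array([255., 241.]))
mat
 (array([ 487.3, -141.4,   72.4,   53.2,   16.9]), array([270., 287.]))
 (array([505.1,  -0.8,  70.9,  54.2, -24.2]), array([254., 241.]))
 (array([ 639.4, -131.4,  259.8,   89.9,   85.1]), array([330., 266.]))
handle
board
 (array([564.3, 342.2, 236.7, 177.3,  82.9]), array([227., 137.]))
 (array([1022. ,   62.6,  426.1,  188.9,   53.2]), array([425., 152.]))
runner
 (array([737.7,  79.8,  82.4,  57.3,  65.6]), array([324., 191.]))
 (array([874.7,  43.7, 216.1, 116. ,  65.8]), array([378., 194.]))
 (array([549.3, 205.8, 199.4, 101.5,  83.3]), array([240., 181.]))
```

View pics/c1.png

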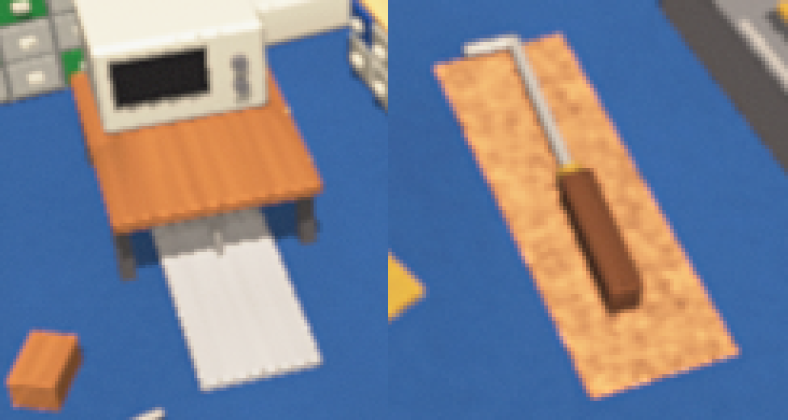

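The numbers agree with the stated sizes: blanks 70x50, mat 260x90, handle 90x23. The poses come out as:
- Riser axis at about 83.3°, origin near (570,367).
- Rod at about 75°, handle centre near (649,-176).

I'll move above the rod handle and turn the tool to match it.

Emit:
drive_tool --motion '[[[0,-0.028,-0.022,0.0037,0,0,0],[0,-0.028,-0.022,0.0037,0,0,0],[0,-0.028,-0.022,0.0037,0,0,0],[0,-0.028,-0.022,0.0037,0,0,0],[0,-0.028,-0.022,0.0037,0,0,0],[0,-0.028,-0.022,0.0037,0,0,0],[0,-0.028,-0.022,0.0037,0,0,0],[0,-0.028,-0.022,0.0037,0,0,0],[0,-0.028,-0.022,0.0037,0,0,0],[0,-0.028,-0.022,0.0037,0,0,0]]]'

```text
t: 0.93
ee_pos: [341.3, 233.7, 192.5]
tool_rot: [-0.351, -3.122, 0.0]
wrist_force: [0.5, 1.6, -0.6]
finger_gap: 85.8
```

Emit:
drive_tool --motion '[[[0,-0.028,-0.022,0.0037,0,0,0],[0,-0.028,-0.022,0.0037,0,0,0],[0,-0.028,-0.022,0.0037,0,0,0],[0,-0.028,-0.022,0.0037,0,0,0],[0,-0.028,-0.022,0.0037,0,0,0],[0,-0.028,-0.022,0.0037,0,0,0],[0,-0.028,-0.022,0.0037,0,0,0],[0,-0.028,-0.022,0.0037,0,0,0],[0,-0.028,-0.022,0.0037,0,0,0],[0,-0.028,-0.022,0.0037,0,0,0]]]'

```text
t: 1.77
ee_pos: [565.6, -43.0, 155.1]
tool_rot: [-0.351, -3.121, -0.0]
wrist_force: [1.2, 0.9, 0.1]
finger_gap: 85.8
```

Emit:
drive_tool --motion '[[[0,-0.028,-0.022,0.0037,0,0,0],[0,-0.028,-0.022,0.0037,0,0,0],[0,-0.028,-0.022,0.0037,0,0,0],[0,-0.028,-0.022,0.0037,0,0,0],[0,0,0,0,0,0,7],[0,0,0,0,0,0,7],[0,0,0,0,0,0,7],[0,0,0,0,0,0,7],[0,0,0,0,0,0,7],[0,0,0,0,0,0,7]]]'

```text
t: 2.6
ee_pos: [654.4, -152.0, 140.3]
tool_rot: [-1.454, -2.783, 0.0]
wrist_force: [0.1, 0.4, 0.6]
finger_gap: 85.0
```

Emit:
drive_tool --motion '[[[0,0,0,0,0,0,7],[0,0,0,0,0,0,7],[0,0,0,0,0,0,7],[0,0,0,0,0,0,7],[0,0,0,0,0,0,7],[0,0,0,0,0,0,7],[0,0,0,0,0,0,7],[0,0,0,0,0,0,1],[0,0,0,0,0,0,0]]]'

```text
t: 3.35
ee_pos: [654.5, -152.0, 140.5]
tool_rot: [-2.487, -1.919, 0.001]
wrist_force: [-0.1, -0.4, -0.0]
finger_gap: 85.4
```

```bash
cat >> h.py <<'E'
def yaw(s):
    x=Ro.from_rotvec(s["tool_rot"]).as_matrix();return np.degrees(np.arctan2(x[1,0],x[0,0])),x[2,2]
def to(s,p,ang=None):  # tool-frame shift (mm) to world TCP point p, then tool-z turn (deg)
    R=Ro.from_rotvec(s["tool_rot"]).as_matrix();y=yaw(s)[0]
    print("shift mm",(R.T@(np.array(p)-s["ee_pos"])).round(1),"turn",None if ang is None else round((y-ang+180)%360-180,1))
def look(tag,n="wrist"):
    s=r.get_state();i=r.capture(n);cv2.imwrite(f"pics/{tag}.png",i[:,:,::-1]);return s,i,cam(n,s)
E
python3 - <<'E'
from h import *
s,i,C=look("w1");hand(s);print(yaw(s))
print("yel",*rects(C,i,(20,150,100),(32,255,255),8),sep="\n ")
print("handle",*rects(C,i,(0,80,20),(14,255,110),26,200),sep="\n ")
E
```

```text
t 3.35 p [ 654.5 -152.   140.5] gap 85.4 F [-0.1 -0.4 -0. ] J6 [-0.4   0.71  1.11 -0.    1.32 -0.15]
(np.float64(75.30591148075925), np.float64(-0.9999997678361948))
yel
 (array([ 488.1, -140.8,   72.5,   48.8,   17.1]), array([128., 220.]))
 (array([ 638.7, -124.5,   16.8,   10.4,   -7.4]), array([258., 173.]))
 (array([504.9,  -2.1,  72.1,  49. , -24.8]), array([85., 83.]))
 (array([ 840. , -124.1,  129.5,   11.5,  -89.9]), array([464., 119.]))
 (array([ 915.8, -126.7,  136.5,   13.2,   89.9]), array([539., 101.]))
handle
```

View pics/w1.png

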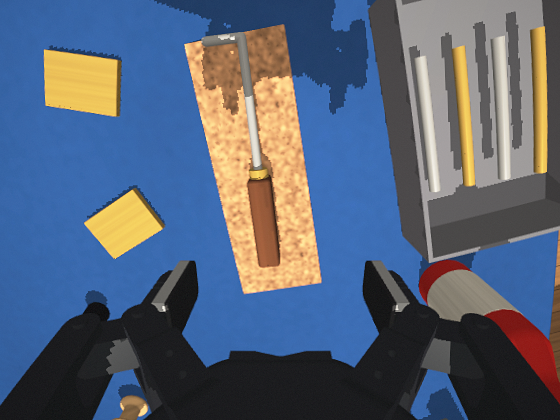

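The wrist view shows the whole rod: handle from (258,178) to (268,266), ferrule at (258,173), hook prong from (205,41) to (240,38). Both blanks are where they were measured.

Run:
```python
from h import *
s=r.get_state();C=cam("wrist",s);i=cv2.imread("pics/w1.png")[:,:,::-1].copy()
h=cv2.cvtColor(i,cv2.COLOR_RGB2HSV);print(h[222,255:275].tolist()[::5], h[60,243].tolist(),h[120,250].tolist())
m=rects(C,i,(0,100,40),(11,200,160),26,200,roi=(235,150,300,290));print(m)
print(plane(C,[(258,173)],24), plane(C,[(240,40),(206,42),(250,100)],16))
a=plane(C,[(250,110)],16)[0];b=plane(C,[(258,172)],16)[0];d=a-b;print("shaft dir",np.degrees(np.arctan2(d[1],d[0])))
print(rects(C,i,(5,60,60),(22,220,255),3,3000,close=9,roi=(180,0,330,300)))
```

```text
[[10, 154, 157], [10, 156, 160], [10, 154, 152], [10, 153, 143]] [20, 17, 139] [22, 17, 227]
[(array([ 633.3, -169.6,   92.2,   22.4,   81.3]), array([263., 227.]))]
[[ 640.80530526 -121.6627577    24.        ]] [[655.97646292 -10.28778438  16.        ]
 [627.93487643  -4.20230554  16.        ]
 [650.7470459  -58.63917272  16.        ]]
shaft dir 81.43959834698614
[(array([ 639.5, -129.5,  259. ,   89.7,   85.1]), array([257., 154.]))]
```

Emit:
drive_tool --motion '[[[0,0,-0.018,0.03,0,0,-6],[0,0,0,0.03,0,0,0],[0,0,0,0.03,0,0,0],[0,0,0,0.015,0,0,0],[0,0,0,0.007,0,0,0],[0,0,0,0,0,0,0]]]' --squeeze 70

```text
t: 3.9
ee_pos: [636.6, -147.2, 27.4]
tool_rot: [-2.382, -2.045, 0.002]
wrist_force: [0.0, -0.9, 0.4]
finger_gap: 85.6
```

Run:
```python
from h import *
s,i,C=look("w2");hand(s);print(yaw(s)); to(s,[636.8,-146.9,28],81.3)
print(rects(C,i,(0,100,40),(11,200,160),26,200,roi=(200,100,330,290)))
```

```text
t 3.9 p [ 636.6 -147.2   27.4] gap 85.6 F [ 0.  -0.9  0.4] J6 [-0.41  0.79  1.28  0.    1.07 -0.25]
(np.float64(81.28590285758125), np.float64(-0.9999966197674411))
shift mm [ 0.3  0.2 -0.6] turn -0.0
[(array([ 636.8, -143.8,   45.4,   21.4,   81.4]), array([278., 254.]))]
```

View pics/w2.png

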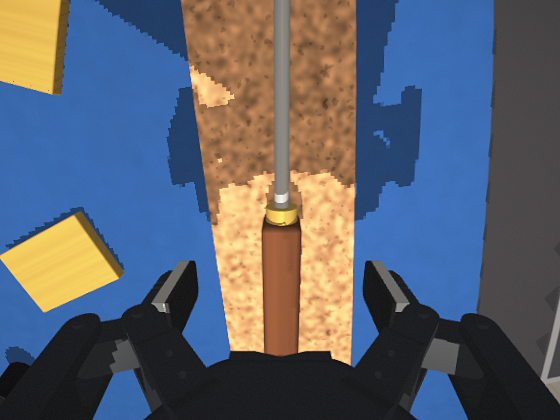

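The handle is centred between the pads, with its axis at column 281. I'll close in steps and watch the force.

Emit:
drive_tool --motion '[[[90,0,0,-0.003,0,0,0],[90,0,0,0,0,0,0],[90,0,0,0,0,0,0],[140,0,0,0,0,0,0],[140,0,0,0,0,0,0]]]' --squeeze 70

```text
t: 4.37
ee_pos: [637.3, -147.5, 32.4]
tool_rot: [2.385, 2.044, 0.0]
wrist_force: [0.3, -0.1, 0.1]
finger_gap: 38.7
```

Emit:
drive_tool --motion '[[[230,0,0,0,0,0,0],[230,0,0,0,0,0,0],[230,0,0,0,0,0,0],[230,0,0,0,0,0,0],[230,0,0,0,0,0,0],[230,0,0,0,0,0,0]]]'

```text
t: 4.87
ee_pos: [637.2, -147.4, 31.9]
tool_rot: [-2.386, -2.044, 0.0]
wrist_force: [0.8, -0.0, -0.6]
finger_gap: 8.2
```

A gap of 8 mm means the handle isn't between the pads, so I'll look.

Run:
```python
from h import *
s,i,C=look("w3");hand(s);j=r.capture("side")
cv2.imwrite("pics/w3.png",np.hstack([i[:,80:480],cv2.resize(j[200:330,270:394],(400,420))])[:,:,::-1])
```

```text
t 4.87 p [ 637.2 -147.4   31.9] gap 8.2 F [ 0.8 -0.  -0.6] J6 [-0.41  0.79  1.27  0.    1.08 -0.25]
```

View pics/w3.png

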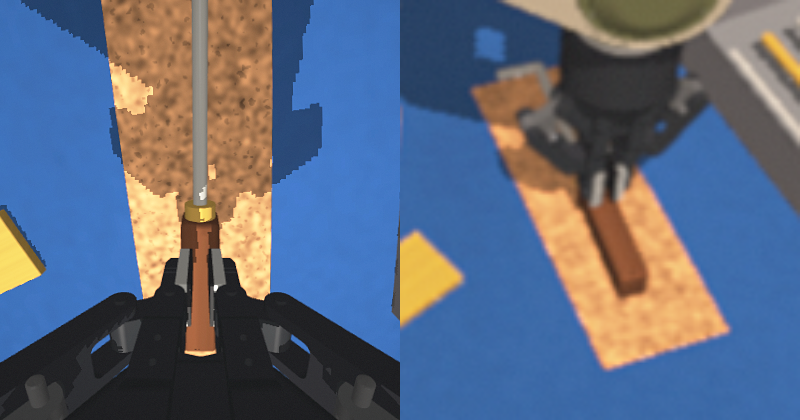

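The handle does appear to sit between the pads. I'll close fully and try a small lift.

Emit:
drive_tool --motion '[[[255,0,0,0,0,0,0],[255,0,0,0,0,0,0],[255,0,0,0,0,0,0],[255,0,0,0,0,0,0],[255,0,0,-0.005,0,0,0],[255,0,0,-0.01,0,0,0],[255,0,0,-0.01,0,0,0],[255,0,0,-0.01,0,0,0],[255,0,0,0,0,0,0]]]'

```text
t: 5.72
ee_pos: [638.5, -147.9, 70.2]
tool_rot: [2.382, 2.041, 0.003]
wrist_force: [-0.5, 0.2, 1.0]
finger_gap: -0.2
```

Run:
```python
from h import *
s,i,C=look("w4");hand(s);j=r.capture("side")
cv2.imwrite("pics/w4.png",np.hstack([i[:,80:480],cv2.resize(j[200:330,270:394],(400,420))])[:,:,::-1])
```

```text
t 5.72 p [ 638.5 -147.9   70.2] gap -0.2 F [-0.5  0.2  1. ] J6 [-0.41  0.74  1.25  0.    1.15 -0.25]
```

View pics/w4.png

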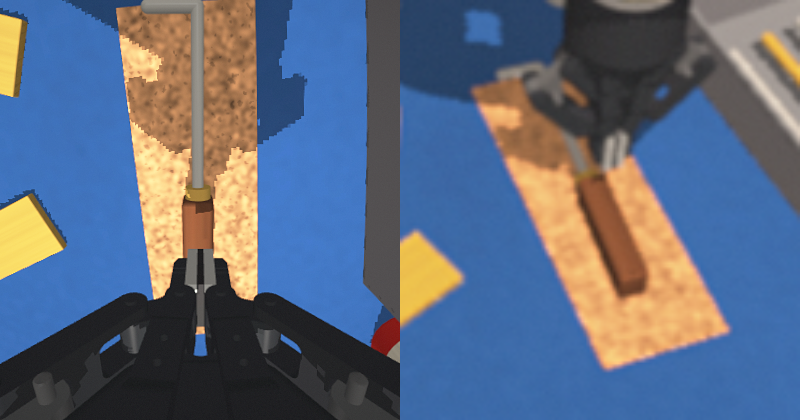

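Run:
```python
from h import *
hand(r.get_state())
c=r.calibration("wrist");M=np.linalg.inv(c["tool_from_camera"]);C=(K(c),np.array([c["k1"],0,0,0,0]),M[:3,:3],M[:3,3])
for z in(-20,-13,0,9,22,35): print(z,proj(C,[[0,0,z],[11,0,z],[11,42.5,z],[-11,42.5,z]]).round().tolist())
```

```text
t 5.82 p [ 637.4 -147.6   67.6] gap -0.0 F [0.  0.1 0.2] J6 [-0.41  0.74  1.25 -0.    1.14 -0.25]
-20 [[282.0, 281.0], [282.0, 261.0], [370.0, 260.0], [365.0, 299.0]]
-13 [[282.0, 273.0], [282.0, 254.0], [366.0, 254.0], [362.0, 291.0]]
0 [[281.0, 261.0], [281.0, 243.0], [359.0, 243.0], [356.0, 278.0]]
9 [[281.0, 253.0], [281.0, 236.0], [355.0, 236.0], [352.0, 270.0]]
22 [[281.0, 244.0], [281.0, 228.0], [350.0, 228.0], [347.0, 259.0]]
35 [[281.0, 235.0], [281.0, 220.0], [345.0, 220.0], [343.0, 250.0]]
```

The shut tips show at row 250, and the pads closed above the handle. So the real tips stand well behind the nominal 22 mm, and the handle has to be taken lower. I'll straddle it with the fingers part-closed and descend in steps, watching the force.

Emit:
drive_tool --motion '[[[130,0,0,0,0,0,0],[130,0,0,0,0,0,0],[130,0,0,0,0,0,0],[130,0,0,0,0,0,0],[130,0,0,0,0,0,0],[130,0,0,0.02,0,0,0],[130,0,0,0.015,0,0,0],[130,0,0,0.005,0,0,0],[130,0,0,0,0,0,0]]]'

```text
t: 6.57
ee_pos: [636.5, -147.2, 25.5]
tool_rot: [-2.384, -2.042, 0.002]
wrist_force: [-0.3, 0.6, 0.4]
finger_gap: 41.9
```

Emit:
drive_tool --motion '[[[130,0,0,0.005,0,0,0],[130,0,0,0,0,0,0]]]'

```text
t: 6.73
ee_pos: [637.3, -147.5, 22.0]
tool_rot: [2.386, 2.044, 0.0]
wrist_force: [0.2, 0.6, 0.2]
finger_gap: 42.3
```

Emit:
drive_tool --motion '[[[130,0,0,0.004,0,0,0],[130,0,0,0,0,0,0]]]'

```text
t: 6.9
ee_pos: [637.2, -147.5, 17.8]
tool_rot: [-2.386, -2.044, 0.0]
wrist_force: [-0.3, -0.1, 0.2]
finger_gap: 41.9
```

Run:
```python
from h import *
s,i,C=look("w5");hand(s)
j=r.capture("side");cv2.imwrite("pics/w5.png",np.hstack([i[:,80:480],cv2.resize(j[200:330,270:394],(400,420))])[:,:,::-1])
```

```text
t 6.9 p [ 637.2 -147.5   17.8] gap 41.9 F [-0.3 -0.1  0.2] J6 [-0.41  0.81  1.28  0.    1.05 -0.25]
```

View pics/w5.png

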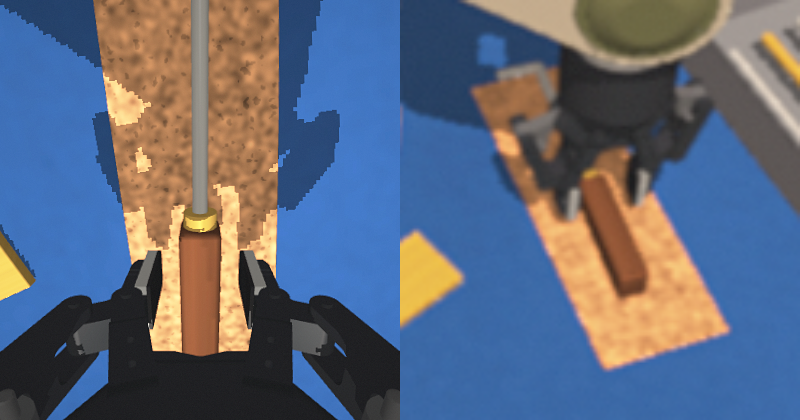

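Still no contact at TCP z 18 (nominal tips at -4), so I'll keep going down gently.

Emit:
drive_tool --motion '[[[130,0,0,0.004,0,0,0],[130,0,0,0,0,0,0]]]'

```text
t: 7.17
ee_pos: [637.0, -147.4, 13.4]
tool_rot: [-2.385, -2.044, 0.0]
wrist_force: [-1.6, 0.7, -0.4]
finger_gap: 41.5
```

Emit:
drive_tool --motion '[[[130,0,0,0.003,0,0,0],[130,0,0,0,0,0,0]]]'

```text
t: 7.33
ee_pos: [636.9, -147.3, 10.3]
tool_rot: [-2.385, -2.044, 0.001]
wrist_force: [-0.3, -0.1, 0.7]
finger_gap: 41.6
```

Emit:
drive_tool --motion '[[[130,0,0,0.002,0,0,0],[130,0,0,0,0,0,0]]]'

```text
t: 7.5
ee_pos: [637.0, -147.4, 8.5]
tool_rot: [-2.385, -2.044, 0.0]
wrist_force: [-0.1, -0.3, -0.3]
finger_gap: 41.9
```

Emit:
drive_tool --motion '[[[130,0,0,0.003,0,0,0],[130,0,0,0,0,0,0]]]'

```text
t: 7.67
ee_pos: [637.0, -147.4, 5.3]
tool_rot: [-2.385, -2.044, 0.001]
wrist_force: [-0.2, 0.8, -0.1]
finger_gap: 41.4
```

Emit:
drive_tool --motion '[[[255,0,0,0,0,0,0],[255,0,0,0,0,0,0],[255,0,0,0,0,0,0],[255,0,0,0,0,0,0],[255,0,0,0,0,0,0]]]' --squeeze 60

```text
t: 8.08
ee_pos: [637.3, -147.5, 6.1]
tool_rot: [2.385, 2.044, 0.0]
wrist_force: [-0.6, 0.4, 2.3]
finger_gap: 20.9
```

Run:
```python
from h import *
s,i,C=look("w6");hand(s)
```

```text
t 8.08 p [ 637.3 -147.5    6.1] gap 20.9 F [-0.6  0.4  2.3] J6 [-0.41  0.82  1.28 -0.    1.03 -0.25]
```

View pics/w6.png

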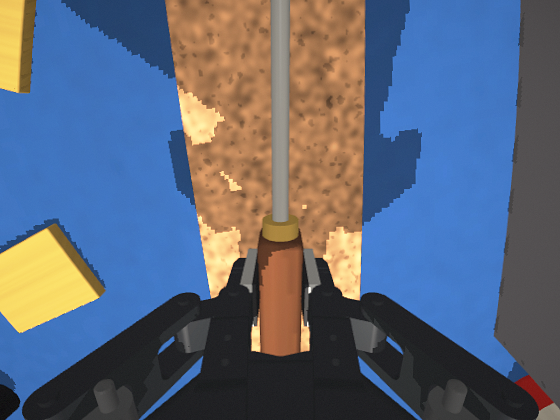

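Gripped with a gap of 20.9 mm. I'll reseat about 6 mm deeper for a better hold.

Emit:
drive_tool --motion '[[[160,0,0,0,0,0,0],[160,0,0,0,0,0,0],[160,0,0,0.003,0,0,0],[160,0,0,0,0,0,0]]]'

```text
t: 8.47
ee_pos: [636.9, -147.4, 2.2]
tool_rot: [-2.385, -2.043, 0.001]
wrist_force: [0.2, -0.4, 0.2]
finger_gap: 32.0
```

Emit:
drive_tool --motion '[[[160,0,0,0.003,0,0,0],[160,0,0,0,0,0,0]]]'

```text
t: 8.63
ee_pos: [637.4, -147.5, 0.9]
tool_rot: [2.385, 2.044, 0.0]
wrist_force: [-4.0, 0.5, 9.6]
finger_gap: 32.2
```

Emit:
drive_tool --motion '[[[255,0,0,0,0,0,0],[255,0,0,0,0,0,0],[255,0,0,0,0,0,0],[255,0,0,0,0,0,0]]]' --squeeze 80

```text
t: 8.97
ee_pos: [638.0, -147.8, 1.7]
tool_rot: [2.384, 2.043, 0.002]
wrist_force: [-2.7, 0.8, 13.0]
finger_gap: 21.1
```

Emit:
drive_tool --motion '[[[255,0,0,-0.01,0,0,0],[255,0,0,-0.02,0,0,0],[255,0,0,-0.02,0,0,0],[255,0,0,0,0,0,0]]]'

```text
t: 9.3
ee_pos: [638.9, -148.1, 53.8]
tool_rot: [2.381, 2.041, 0.004]
wrist_force: [0.0, -0.1, 0.1]
finger_gap: 20.7
```

Run:
```python
from h import *
s,i,C=look("w7");hand(s);print(yaw(s))
t,j,D=look("s7","side");t,k,E=look("c7","scene")
# hook corner / tip in wrist view by gray mask
h=cv2.cvtColor(i,cv2.COLOR_RGB2HSV);m=cv2.inRange(h,(0,0,70),(40,45,255));m[250:]=0;m[:,:180]=0;m[:,340:]=0
for c in cv2.findContours(m,0,1)[0]:
    if cv2.contourArea(c)>100: print(cv2.boundingRect(c),cv2.contourArea(c))
```

```text
t 9.3 p [ 638.9 -148.1   53.8] gap 20.7 F [ 0.  -0.1  0.1] J6 [-0.41  0.76  1.26  0.    1.11 -0.25]
(np.float64(81.1814944884032), np.float64(-0.9999811821294624))
(270, 0, 20, 225) 3696.0
```

The rod is held: gap 20.7 mm, and its underside sits at about TCP z + 1.3. Next I'll use the first side picture to refine the riser pose and the tray's starting position.

Run:
```python
from h import *
O={}
for n in("side","scene"):
    i=cv2.imread(f"pics/{n}0.png")[:,:,::-1].copy();C=cam(n)
    h=cv2.cvtColor(i,cv2.COLOR_RGB2HSV);m=cv2.inRange(h,(0,0,140),(179,45,255));q=np.zeros_like(m)
    if n=="side": q[160:215,205:275]=1
    else: q[160:215,300:385]=1
    m*=q
    c=max(cv2.findContours(m,0,1)[0],key=cv2.contourArea)
    hull=cv2.approxPolyDP(cv2.convexHull(c),3,True)[:,0];w=plane(C,hull,8)
    for p,x in zip(hull,w):print(n,p,x.round(1)[:2])
C=cam("side");u=np.array([np.cos(np.radians(83.3)),np.sin(np.radians(83.3))])
for z,px in((17,(238,167.4)),(24,(238,163)),(35,(238,160.6))):print("eye",z,plane(C,[px],z)[0].round(1))
# board front top corners & lower corner in side view
print("board",plane(C,[(170+112/3.233,90+228/3.231),(170+320/3.233,90+190/3.231)],75).round(1), plane(C,[(170+112/3.233,90+212/3.231),(170+320/3.233,90+178/3.231)],87).round(1))
```

```text
side [250 160] [603.2 286.4]
side [268 202] [584.5 103.8]
side [232 210] [487.9 115. ]
side [219 165] [513.3 302.3]
scene [382 183] [601.9 298.3]
scene [328 211] [593.2 107.2]
scene [307 188] [495.1 118.1]
scene [359 166] [512.4 297.9]
eye 17 [556.9 259.1  17. ]
eye 24 [561.2 269.2  24. ]
eye 35 [561.1 266.2  35. ]
board [[466.2 255.6  75. ]
 [642.5 231.2  75. ]] [[469.4 260.6  87. ]
 [643.2 231.8  87. ]]
```

Emit:
drive_tool --motion '[[[255,0.02,-0.008,0,0,0,0],[255,0.03,-0.012,0,0,0,0],[255,0.03,-0.012,0,0,0,0],[255,0.03,-0.012,0,0,0,0],[255,0.03,-0.012,0,0,0,0],[255,0.03,-0.012,0,0,0,0],[255,0.03,-0.012,0,0,0,-2.2],[255,0.013,-0.006,0.012,0,0,0],[255,0,0,0.012,0,0,0],[255,0,0,0,0,0,0]]]'

```text
t: 10.28
ee_pos: [582.3, 76.5, 22.4]
tool_rot: [-2.342, -2.088, 0.007]
wrist_force: [0.2, -0.8, -1.9]
finger_gap: 20.8
```

Run:
```python
from h import *
s,i,C=look("w8");hand(s);print(yaw(s)); to(s,[593.5,140.3,25.7],83.4)
t,j,D=look("s8","side");t,k,E=look("c8","scene")
a=cv2.resize(j[120:240,190:310],(420,420),interpolation=3);b=cv2.resize(k[120:230,290:390],(380,420),interpolation=3)
cv2.imwrite("pics/v8.png",np.hstack([a,b])[:,:,::-1])
p=s["ee_pos"];y=np.radians(yaw(s)[0]);u=np.array([np.cos(y),np.sin(y),0]);l=np.array([-u[1],u[0],0]);z=np.array([0,0,1.])
hk=p+142.5*u+np.array([0,0,14.3]);print("hook corner,tip px side",proj(D,[hk,hk+34*l]).round(1).tolist(),"scene",proj(E,[hk,hk+34*l]).round(1).tolist())
```

```text
t 10.28 p [582.3  76.5  22.4] gap 20.8 F [ 0.2 -0.8 -1.9] J6 [-0.07  0.68  1.51 -0.    0.96  0.05]
(np.float64(83.44292362315186), np.float64(-0.9999816501863974))
shift mm [64.6  3.9 -3.3] turn 0.0
hook corner,tip px side [[256.6, 166.7], [244.6, 169.1]] scene [[362.1, 186.5], [354.2, 178.9]]
```

View pics/v8.png

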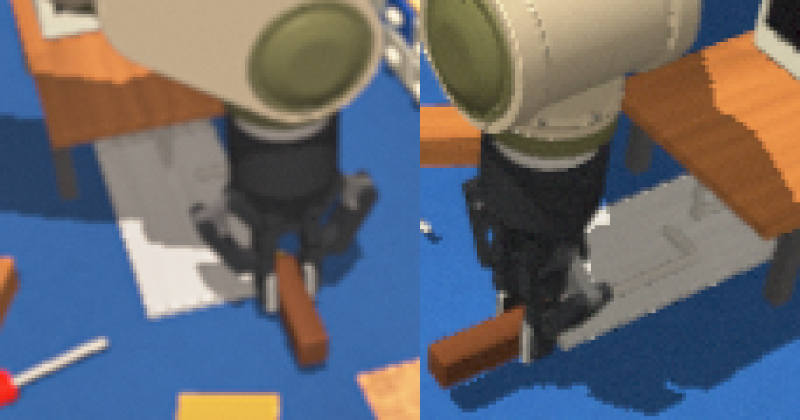

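The hook shows at scene (360.5,187.6) to (355.3,180.8), within 2 px of prediction. The eye's front bar shows under the board at side (237,163) and scene (365,171).

Run:
```python
from h import *
S=cam("side");E=cam("scene");O=np.array([570,372,0]);a=np.radians(83.4);u=np.array([np.cos(a),np.sin(a),0]);l=np.array([-u[1],u[0],0])
for p,q in(((238,167),(363,175.5)),((237.1,162.9),(365,171))):
    x,res=tri(S,p,E,q);print(x.round(1),res.round(5),((x-O)@u).round(1),((x-O)@l).round(1))
for pull in(0,10,20):
  X=[O+u*(-96.5-pull)+[0,0,z] for z in(20,40,58)]
  print(pull,"side",proj(S,X).round(1).tolist(),"scene",proj(E,X).round(1).tolist())
k=cv2.imread("pics/c8.png");hs=cv2.cvtColor(k,cv2.COLOR_BGR2HSV)
print(k[160:190:2,356:376:2].mean(2).astype(int))
```

```text
[557.6 264.7  17.7] [19.70859] -108.0 -0.0
[557.3 269.2  30.5] [33.28991] -103.5 0.8
0 side [[236.6, 162.9], [235.9, 157.4], [235.4, 152.3]] scene [[365.9, 174.5], [367.1, 169.0], [368.2, 164.0]]
10 side [[237.3, 165.0], [236.7, 159.5], [236.2, 154.4]] scene [[363.0, 175.7], [364.2, 170.2], [365.3, 165.1]]
20 side [[238.1, 167.2], [237.5, 161.7], [237.0, 156.6]] scene [[360.2, 176.9], [361.3, 171.4], [362.4, 166.3]]
[[ 73  77  89  86  85  87  89  91  87  85]
 [ 62  68  71  90  89  89  88  83  86  89]
 [ 63  61  71  76  84  85  83  86  85  80]
 [ 74 130 136  96  73  81  82  85  85  81]
 [134 135 136 126  98  77  82  85  84  79]
 [133 133 133 114 122 123  76  81  83  86]
 [135 133 134 114 123 137 117  76  82  88]
 [137 137 134 112 126 131 131 116  77  74]
 [134 138 132 116 128 136 140 140 128  80]
 [137 134 133 136 138 138 136 137 134 126]
 [123 122 138 141 135 135 136 136 135 138]
 [115 128 124 133 134 139 138 139 139 138]
 [129 117 124 127 135 137 137 138 137 137]
 [133 127 115 130 137 135 137 135 138 140]
 [126 134 129 128 135 136 139 135 136 134]]
```

The tray starts about 10 mm out. I'll run the hook in beside the eye, then check the settled pose.

Emit:
drive_tool --motion '[[[255,0,0.004,0,0,0,0],[255,0,0,0,0,0,0],[255,0.02,0,0,0,0,0],[255,0.02,0,0,0,0,0],[255,0.015,0,0,0,0,0],[255,0.008,0,0,0,0,0],[255,0,0,0,0,0,0],[255,0,0,0,0,0,0]]]'

```text
t: 11.1
ee_pos: [595.7, 137.7, 25.9]
tool_rot: [2.346, 2.089, -0.0]
wrist_force: [-0.3, -0.4, -2.0]
finger_gap: 20.4
```

```bash
cat >> h.py <<'E'
O=np.array([570,372,0.]);A=np.radians(83.4);U=np.array([np.cos(A),np.sin(A),0]);L=np.array([-U[1],U[0],0])
def ris(p): p=np.asarray(p)-O;return np.round([p@U,p@L,p[2]],1)
E
python3 - <<'E'
from h import *
s=r.get_state();hand(s);print(ris(s["ee_pos"]),"hook",ris(s["ee_pos"]+142.5*U+[0,0,14.3]),yaw(s))
E
```

```text
t 11.1 p [595.7 137.7  25.9] gap 20.4 F [-0.3 -0.4 -2. ] J6 [ 0.04  0.72  1.43 -0.    0.99  0.15]
[-229.8  -52.5   25.9] hook [-87.3 -52.5  40.2] (np.float64(83.38658045944656), np.float64(-0.9999999581985667))
```

The hook is beside the eye at eye height. Now I'll put it sideways through the eye and start the pull.

Emit:
drive_tool --motion '[[[255,0,-0.01,0,0,0,0],[255,0,-0.013,0,0,0,0],[255,0,-0.012,0,0,0,0],[255,0,0,0,0,0,0],[255,-0.01,0,0,0,0,0],[255,-0.01,0,0,0,0,0],[255,-0.01,0,0,0,0,0],[255,-0.01,0,0,0,0,0]]]'

```text
t: 11.77
ee_pos: [556.5, 101.0, 25.9]
tool_rot: [-2.347, -2.088, -0.001]
wrist_force: [1.1, 2.1, -1.1]
finger_gap: 20.9
```

Emit:
drive_tool --motion '[[[255,-0.01,0,0,0,0,0],[255,-0.015,0,0,0,0,0],[255,-0.015,0,0,0,0,0],[255,-0.015,0,0,0,0,0],[255,-0.015,0,0,0,0,0],[255,-0.015,0,0,0,0,0],[255,0,0,0,0,0,0]]]'

```text
t: 12.35
ee_pos: [546.4, 15.0, 26.0]
tool_rot: [2.348, 2.086, -0.001]
wrist_force: [0.1, -0.9, -2.2]
finger_gap: 20.9
```

Run:
```python
from h import *
s=r.get_state();hand(s);print("hook",ris(s["ee_pos"]+142.5*U+[0,0,14.3]),yaw(s))
t,j,D=look("s9","side");t,k,E=look("c9","scene")
a=cv2.resize(j[120:240,190:310],(420,420),interpolation=3);b=cv2.resize(k[120:230,290:390],(380,420),interpolation=3)
cv2.imwrite("pics/v9.png",np.hstack([a,b])[:,:,::-1])
```

```text
t 12.35 p [546.4  15.   26. ] gap 20.9 F [ 0.1 -0.9 -2.2] J6 [-0.19  0.6   1.65 -0.    0.89 -0.07]
hook [-214.8  -17.6   40.3] (np.float64(83.22469955257908), np.float64(-0.9999996088791501))
```

View pics/v9.png

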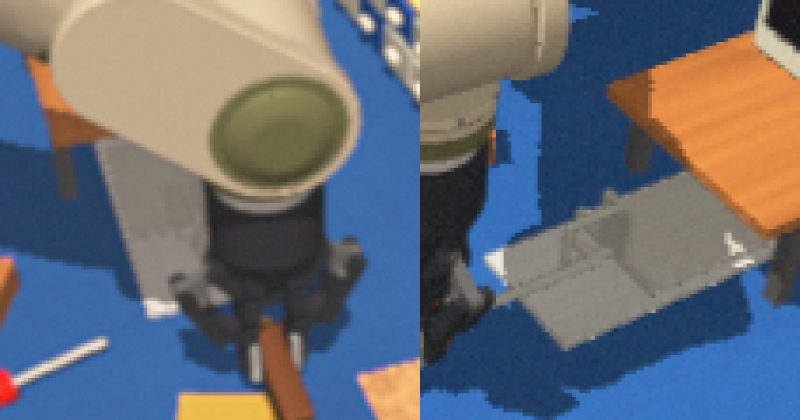

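The scene crop shows the tray coming out, with the hook in the eye near (605,230). I'll pull on to the stop and watch the force.

Emit:
drive_tool --motion '[[[255,-0.012,0,0,0,0,0],[255,-0.015,0,0,0,0,0],[255,-0.015,0,0,0,0,0],[255,-0.01,0,0,0,0,0],[255,-0.005,0,0,0,0,0],[255,-0.003,0,0,0,0,0]]]'

```text
t: 12.95
ee_pos: [539.4, -41.8, 25.8]
tool_rot: [-2.346, -2.089, 0.0]
wrist_force: [-0.4, 1.5, -1.1]
finger_gap: 20.7
```

Emit:
drive_tool --motion '[[[255,-0.003,0,0,0,0,0],[255,-0.003,0,0,0,0,0],[255,0,0,0,0,0,0]]]'

```text
t: 13.2
ee_pos: [538.6, -46.1, 25.6]
tool_rot: [-2.345, -2.087, -0.002]
wrist_force: [0.8, 9.4, -2.4]
finger_gap: 20.9
```

Run:
```python
from h import *
s=r.get_state();hand(s);print("hook",ris(s["ee_pos"]+142.5*U+[0,0,14.3]),yaw(s))
```

```text
t 13.2 p [538.6 -46.1  25.6] gap 20.9 F [ 0.8  9.4 -2.4] J6 [-0.3   0.59  1.66  0.    0.88 -0.19]
hook [-276.4  -16.8   39.9] (np.float64(83.34346882307264), np.float64(-0.9999965041816671))
```

The force reached 9.4 N against 2 N of friction, so the tray is at its stop. I'll free the hook, lift it and carry the rod to the mat.

Emit:
drive_tool --motion '[[[255,0.008,0,0,0,0,0],[255,0,0,0,0,0,0],[255,0,0.012,0,0,0,0],[255,0,0.012,0,0,0,0],[255,0,0.012,0,0,0,0],[255,0,0,0,0,0,0],[255,0,0,-0.025,0,0,0],[255,0,0,-0.025,0,0,0],[255,0,0,0,0,0,0]]]'

```text
t: 13.95
ee_pos: [577.2, -44.2, 80.2]
tool_rot: [2.341, 2.086, 0.005]
wrist_force: [1.4, 0.9, -0.7]
finger_gap: 20.7
```

Emit:
drive_tool --motion '[[[255,-0.02,0.014,0,0,0,0],[255,-0.02,0.014,0,0,0,0],[255,-0.02,0.014,0,0,0,0],[255,-0.02,0.014,0,0,0,0],[255,-0.02,0.014,0,0,0,0],[255,-0.02,0.014,0,0,0,-1.7],[255,0,0,0.02,0,0,0],[255,0,0,0.02,0,0,0],[255,0,0,0.01,0,0,0],[255,0,0,0,0,0,0]]]'

```text
t: 14.78
ee_pos: [643.3, -171.8, 22.7]
tool_rot: [-2.311, -2.121, 0.004]
wrist_force: [-0.3, 0.3, -1.1]
finger_gap: 20.6
```

Run:
```python
from h import *
s,i,C=look("w10");hand(s);print(yaw(s));to(s,[644.6,-170.5,2.5],85.1)
print("mat",[m for m in rects(C,i,(5,60,60),(22,220,255),3,3000,close=9,roi=(150,0,400,300))])
h=cv2.cvtColor(i,cv2.COLOR_RGB2HSV);m=cv2.inRange(h,(0,0,60),(60,60,255));m[240:]=0;m[:,:150]=0;m[:,400:]=0
for c in cv2.findContours(m,0,1)[0]:
    if cv2.contourArea(c)>100: print(cv2.boundingRect(c),cv2.contourArea(c),c[c[:,0,1].argmin()],c[c[:,0,0].argmin()])
```

```text
t 14.78 p [ 643.3 -171.8   22.7] gap 20.6 F [-0.3  0.3 -1.1] J6 [-0.44  0.83  1.23 -0.    1.09 -0.35]
(np.float64(85.08795860093483), np.float64(-0.9999841276550647))
shift mm [ 1.4  1.3 20.2] turn -0.0
mat [(array([ 639.9, -124.5,  173.8,   89.5,   84.9]), array([272., 145.]))]
(270, 0, 20, 225) 3785.5 [[270   0]] [[270   0]]
```

Emit:
drive_tool --motion '[[[255,0,0,0.012,0,0,0],[255,0,0,0.008,0,0,0],[255,0,0,0.003,0,0,0],[255,0,0,0,0,0,0],[120,0,0,0,0,0,0],[120,0,0,0,0,0,0],[0,0,0,0,0,0,0],[0,0,0,0,0,0,0],[0,0,0,-0.01,0,0,0],[0,0,0,-0.03,0,0,0]]]'

```text
t: 15.67
ee_pos: [643.0, -171.7, 39.8]
tool_rot: [-2.31, -2.119, 0.005]
wrist_force: [-0.2, 0.8, 0.4]
finger_gap: 85.4
```

Emit:
drive_tool --motion '[[[0,0,0,-0.04,0,0,0],[0,0,0,-0.04,0,0,0],[0,-0.01,-0.04,-0.02,0,0,0],[0,-0.01,-0.04,0,0,0,0],[0,0,0,0,0,0,0]]]'

```text
t: 16.08
ee_pos: [560.8, -184.3, 141.0]
tool_rot: [-2.312, -2.118, 0.005]
wrist_force: [-0.8, -0.3, -0.7]
finger_gap: 85.2
```

Run:
```python
from h import *
s,i,C=look("w11");hand(s);print(yaw(s))
print("yel",*rects(C,i,(20,150,100),(32,255,255),8),sep="\n ")
print("mat",*rects(C,i,(5,60,60),(22,220,255),3,3000,close=9),sep="\n ")
print("handle",*rects(C,i,(0,100,40),(11,200,170),29,200),sep="\n ")
for n in("scene","side"):
    t,j,D=look(n+"11",n);print(n,*rects(D,j,(20,150,100),(32,255,255),8,roi=(150,150,400,320)),sep="\n ")
```

```text
t 16.08 p [ 560.8 -184.3  141. ] gap 85.2 F [-0.8 -0.3 -0.7] J6 [-0.52  0.54  1.41 -0.    1.21 -0.43]
(np.float64(84.99191296746271), np.float64(-0.9999779582534407))
yel
 (array([ 649.1, -149.2,   17.5,    7.6,   -4.5]), array([370., 154.]))
 (array([ 487. , -141.2,   68.9,   48.8,   16.8]), array([204., 165.]))
 (array([500.1, -11.2,  69.9,  30.4, -23. ]), array([198.,  12.]))
mat
 (array([ 638.7, -137.6,  242.6,   89.8,   84.9]), array([359., 123.]))
handle
 (array([ 639.4, -193.8,   90.6,   25.8,   85.2]), array([367., 202.]))
scene
 (array([ 489.7, -142.8,   70.2,   49.6,   17.1]), array([223., 231.]))
 (array([507.2,  -2.9,  71.1,  48.8, -24.8]), array([274., 210.]))
side
 (array([ 486. , -144.1,   65.7,   47.6,   16.5]), array([270., 287.]))
 (array([503.8,  -4.9,  65.5,  47.5, -24.2]), array([254., 241.]))
```

View pics/w11.png

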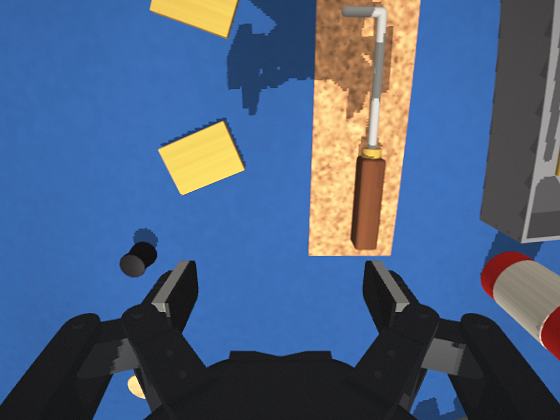

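The rod lies well on the mat and both blanks are unmoved. I'll go above blank A at (487.5,-141), angle 17°, and check where the loupe stands.

Emit:
drive_tool --motion '[[[60,0.012,-0.0255,0,0,0,0],[60,0.012,-0.0255,0,0,0,0],[60,0.012,-0.0255,0,0,0,0],[60,0,0,0.01,0,0,6.8],[60,0,0,0.01,0,0,6.8],[60,0,0,0.01,0,0,6.8],[60,0,0,0.01,0,0,6.8],[60,0,0,0.01,0,0,6.8],[60,0,0,0.01,0,0,6.8],[60,0,0,0,0,0,6.8]]]'

```text
t: 17.07
ee_pos: [495.0, -142.5, 79.7]
tool_rot: [-2.977, -1.001, 0.001]
wrist_force: [0.1, -0.1, -1.4]
finger_gap: 65.3
```

Emit:
drive_tool --motion '[[[60,0,0,0,0,0,6.8],[60,0,0,0,0,0,6.8],[60,0,0,0,0,0,6.8],[60,0,0,0,0,0,0],[60,0,0,0,0,0,0]]]'

```text
t: 17.48
ee_pos: [495.3, -142.8, 81.3]
tool_rot: [3.105, 0.473, 0.001]
wrist_force: [0.6, 0.4, -0.4]
finger_gap: 65.1
```

Run:
```python
from h import *
S=cam("side");E=cam("scene");print("loupe",tri(S,(250,337),E,(172,225)))
s,i,C=look("w12");hand(s);print(yaw(s))
y=rects(C,i,(20,150,100),(32,255,255),8,500);print(*y,sep="\n ")
to(s,[487.5,-141,5],17)
```

```text
loupe (array([ 403.19141699, -238.58466493,   10.88328424]), array([1.30682914]))
t 17.48 p [ 495.3 -142.8   81.3] gap 65.1 F [ 0.6  0.4 -0.4] J6 [-0.51  0.46  1.71  0.    0.97  0.76]
(np.float64(17.314336936860112), np.float64(-0.999999389982644))
(array([504.2,  -2.6,  70.9,  50.3, -24.8]), array([107., 156.]))
shift mm [-7.  -4.1 76.3] turn 0.3
```

Run:
```python
from h import *
s=r.get_state();C=cam("wrist",s);i=cv2.imread("pics/w12.png")[:,:,::-1].copy()
print(*rects(C,i,(18,90,40),(34,255,255),8,300),sep="\n ")
t,j,D=look("side12","side");print("side",*rects(D,j,(18,120,60),(32,255,255),8,30,roi=(150,150,400,320)),sep="\n ")
cv2.imwrite("pics/v12.png",np.hstack([i[:,100:460],cv2.resize(j[200:330,200:336],(440,420))])[:,:,::-1])
```

```text
(array([ 486.5, -141. ,   70.2,   49.4,   17.1]), array([275., 222.]))
 (array([503.9,  -2.6,  71.6,  51. , -24.6]), array([108., 151.]))
 (array([ 665.2, -227. ,   61.3,   13.5,   85.1]), array([470.,  26.]))
 (array([ 648.2, -148.8,   18.1,    9.5,   -8.5]), array([357.,  11.]))
 (array([ 616.4, -151.9,  203.9,   49.4,   84.9]), array([336.,  60.]))
 (array([611. , -27.4,  26.4,  12.9, -60.9]), array([167.,  10.]))
side
 (array([ 486.6, -144.3,   69.1,   49.8,   17.5]), array([270., 287.]))
 (array([489.6,   1.4,  47.5,  36.1,  65.9]), array([247., 242.]))
 (array([841.9, -85.5,  78.6,  10.5, -89.9]), array([392., 221.]))
```

View pics/v12.png

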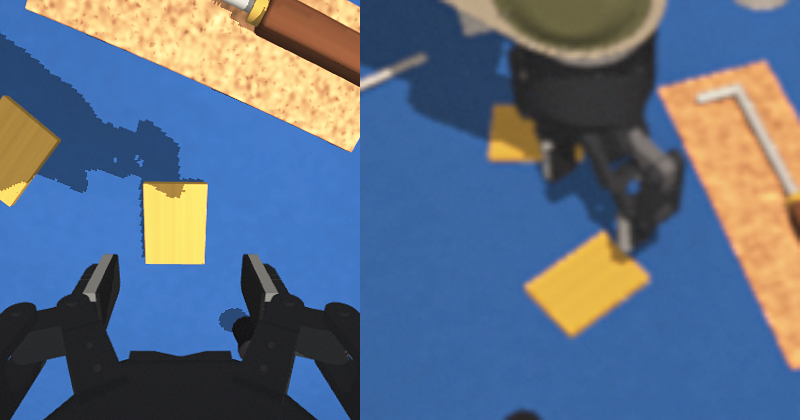

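Blank A is at (486.5,-141); the mask had missed it because of the hand's shadow. I'll line up and descend.

Emit:
drive_tool --motion '[[[60,-0.008,-0.004,0.025,0,0,0],[60,0,0,0.025,0,0,0],[60,0,0,0.02,0,0,0],[60,0,0,0.006,0,0,0],[60,0,0,0,0,0,0]]]'

```text
t: 18.0
ee_pos: [485.0, -140.9, 4.1]
tool_rot: [-3.105, -0.469, 0.003]
wrist_force: [-0.9, -1.0, 0.1]
finger_gap: 65.6
```

Emit:
drive_tool --motion '[[[60,0,0,0.005,0,0,0],[60,0,0,0,0,0,0]]]'

```text
t: 18.17
ee_pos: [485.9, -141.4, 0.5]
tool_rot: [3.106, 0.467, 0.001]
wrist_force: [-0.8, -0.0, 0.6]
finger_gap: 65.2
```

Emit:
drive_tool --motion '[[[60,0,0,0.003,0,0,0],[60,0,0,0,0,0,0]]]'

```text
t: 18.33
ee_pos: [485.7, -141.3, -2.6]
tool_rot: [3.106, 0.467, 0.001]
wrist_force: [-0.1, 0.5, -0.3]
finger_gap: 65.2
```

Emit:
drive_tool --motion '[[[60,0,0,0.001,0,0,0],[95,0,0,0,0,0,0],[95,0,0,0,0,0,0],[150,0,0,0,0,0,0],[150,0,0,0,0,0,0],[150,0,0,0,0,0,0]]]' --squeeze 60

```text
t: 18.83
ee_pos: [485.6, -141.3, -3.3]
tool_rot: [3.106, 0.467, 0.001]
wrist_force: [-2.7, 0.4, 6.4]
finger_gap: 48.0
```

Gripped with a gap of 48 mm. I'll lift, carry it toward the tray and turn to line up with it.

Emit:
drive_tool --motion '[[[150,0,0,-0.01,0,0,0],[150,0,0,-0.025,0,0,0],[150,0,0,-0.03,0,0,0],[150,0,0,-0.03,0,0,0],[150,0,0,-0.03,0,0,0],[150,0,0,0,0,0,0]]]'

```text
t: 19.33
ee_pos: [487.5, -142.2, 126.8]
tool_rot: [3.101, 0.466, 0.012]
wrist_force: [0.4, -1.2, -3.0]
finger_gap: 48.0
```

Emit:
drive_tool --motion '[[[150,0.0165,-0.0296,0,0,0,0],[150,0.0165,-0.0296,0,0,0,0],[150,0.0165,-0.0296,0,0,0,0],[150,0.0165,-0.0296,0,0,0,0],[150,0.0165,-0.0296,0,0,0,0],[150,0.0165,-0.0296,0,0,0,0],[150,0.0165,-0.0296,0,0,0,0],[150,0.0165,-0.0296,0,0,0,0],[150,0,0,0,0,0,-6.6],[150,0,0,0,0,0,-6.6]]]'

```text
t: 20.17
ee_pos: [541.4, 125.8, 120.2]
tool_rot: [-3.029, -0.833, 0.002]
wrist_force: [-0.2, -0.5, -2.9]
finger_gap: 47.7
```

Emit:
drive_tool --motion '[[[150,0,0,0,0,0,-6.6],[150,0,0,0,0,0,-6.6],[150,0,0,0,0,0,-6.6],[150,0,0,0,0,0,-6.6],[150,0,0,0,0,0,-6.6],[150,0,0,0,0,0,-6.6],[150,0,0,0,0,0,-6.6],[150,0,0,0,0,0,-6.6],[150,0,0,0,0,0,0],[150,0,0,0,0,0,0]]]'

```text
t: 21.0
ee_pos: [541.6, 124.0, 120.6]
tool_rot: [-2.355, -2.079, 0.001]
wrist_force: [0.4, 0.3, -2.6]
finger_gap: 47.7
```

Run:
```python
from h import *
s,i,C=look("w13");hand(s);print(yaw(s),ris(s["ee_pos"]))
print("yel",*rects(C,i,(18,90,40),(34,255,255),10,300),sep="\n ")
t,k,E=look("c13","scene")
cv2.imwrite("pics/v13.png",np.hstack([i[:,60:500],cv2.resize(k[120:230,290:390],(360,420),interpolation=3)])[:,:,::-1])
```

```text
t 21.0 p [541.6 124.  120.6] gap 47.7 F [ 0.4  0.3 -2.6] J6 [0.01 0.49 1.55 0.   1.11 0.14]
(np.float64(82.88073668415481), np.float64(-0.9999993541910591)) [-249.7   -0.3  120.6]
yel
 (array([ 847.8, -134.4,  125.2,   16.7,   89.9]), array([550., 367.]))
 (array([527.5,  46.1, 159.5, 103.9,  81.1]), array([278., 266.]))
```

View pics/v13.png

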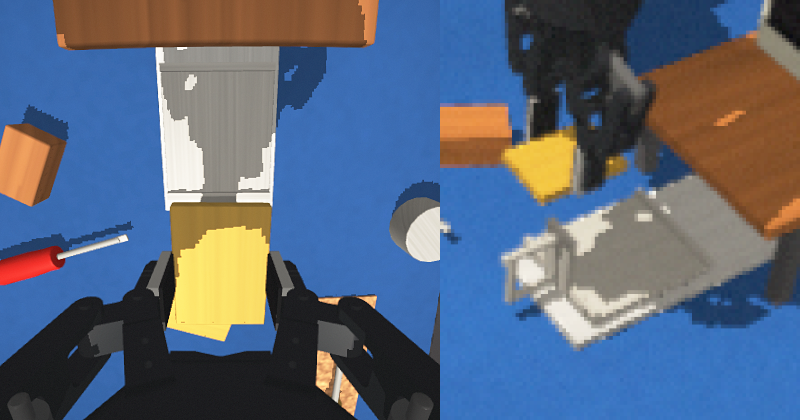

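The wrist crop shows the tray fully out. Its rear lip is near row 67, its front lip near row 191, and its sides near columns 222 and 336 of the full picture. I'll measure its middle from those edges.

Run:
```python
from h import *
s=r.get_state();C=cam("wrist",s);i=cv2.imread("pics/w13.png")
g=i.mean(2)
print("rows@245-255",g[44:80,310:330].mean(1).astype(int).tolist());print("rows180-206",g[180:208,300:320].mean(1).astype(int).tolist())
h=cv2.cvtColor(i,cv2.COLOR_BGR2HSV);sat=(h[:,:,1]<80)
for row in(90,110,150,170):
    c=np.where(sat[row,200:360])[0]+200;print(row,c.min(),c.max(), plane(C,[(c.min()-.5,row),(c.max()+.5,row)],18)[:,:2].round(1).tolist(),[ris(p)[1] for p in plane(C,[(c.min()-.5,row),(c.max()+.5,row)],18)])
for row in(64,66,68,70,72,188,190,192,194,196,204): print(row,[ris(p)[0] for p in plane(C,[(240,row),(320,row)],22)])
```

```text
rows@245-255 [60, 56, 112, 151, 148, 147, 147, 147, 147, 147, 147, 147, 147, 147, 147, 147, 146, 145, 142, 141, 140, 138, 137, 139, 142, 138, 115, 128, 139, 137, 137, 138, 138, 138, 137, 138]
rows180-206 [237, 237, 238, 238, 238, 238, 239, 240, 221, 178, 133, 120, 150, 247, 240, 237, 235, 239, 239, 246, 249, 253, 175, 76, 84, 86, 93, 111]
90 218 337 [[503.1, 226.0], [598.4, 214.1]] [np.float64(49.7), np.float64(-46.4)]
110 219 336 [[501.2, 210.7], [596.5, 198.8]] [np.float64(49.8), np.float64(-46.3)]
150 221 334 [[497.0, 178.5], [592.6, 166.7]] [np.float64(50.3), np.float64(-46.1)]
170 223 333 [[495.6, 161.4], [590.6, 149.7]] [np.float64(49.7), np.float64(-46.0)]
64 [np.float64(-134.3), np.float64(-134.8)]
66 [np.float64(-135.8), np.float64(-136.3)]
68 [np.float64(-137.2), np.float64(-137.7)]
70 [np.float64(-138.7), np.float64(-139.2)]
72 [np.float64(-140.1), np.float64(-140.6)]
188 [np.float64(-232.9), np.float64(-233.4)]
190 [np.float64(-234.6), np.float64(-235.2)]
192 [np.float64(-236.4), np.float64(-237.0)]
194 [np.float64(-238.2), np.float64(-238.8)]
196 [np.float64(-240.0), np.float64(-240.6)]
204 [np.float64(-247.3), np.float64(-247.9)]
```

The tray middle works out at riser (-187.8, +1.8). The lips are 98.5 mm apart, and this agrees with the hook reading to within 1 mm. I'll place blank A.

Emit:
drive_tool --motion '[[[150,0.03,-0.0013,0,0,0,0],[150,0.031,-0.0013,0,0,0,-0.5],[150,0,0,0.03,0,0,0],[150,0,0,0.03,0,0,0],[150,0,0,0.025,0,0,0],[150,0,0,0.014,0,0,0],[150,0,0,0,0,0,0]]]'

```text
t: 21.68
ee_pos: [544.8, 184.6, 18.8]
tool_rot: [-2.342, -2.089, 0.008]
wrist_force: [-1.0, -1.0, -3.1]
finger_gap: 47.8
```

Emit:
drive_tool --motion '[[[150,0,0,0.003,0,0,0],[150,0,0,0,0,0,0]]]'

```text
t: 21.85
ee_pos: [547.3, 184.9, 19.8]
tool_rot: [2.343, 2.092, 0.002]
wrist_force: [0.6, 0.5, -2.8]
finger_gap: 47.8
```

Run:
```python
from h import *
s=r.get_state();hand(s);print(yaw(s),ris(s["ee_pos"]))
```

```text
t 21.85 p [547.3 184.9  19.8] gap 47.8 F [ 0.6  0.5 -2.8] J6 [ 0.12  0.67  1.55 -0.    0.93  0.24]
(np.float64(83.5219774254747), np.float64(-0.9999991617707706)) [-188.5    1.    19.8]
```

Emit:
drive_tool --motion '[[[150,0,-0.0005,0.003,0,0,0],[150,0,0,0,0,0,0]]]'

```text
t: 22.02
ee_pos: [546.6, 184.9, 16.7]
tool_rot: [2.342, 2.093, 0.001]
wrist_force: [0.7, -0.3, -3.1]
finger_gap: 47.7
```

Emit:
drive_tool --motion '[[[150,0,0,0.0015,0,0,0],[150,0,0,0,0,0,0]]]'

```text
t: 22.18
ee_pos: [546.4, 184.9, 14.8]
tool_rot: [2.342, 2.093, 0.001]
wrist_force: [0.5, -0.3, -2.8]
finger_gap: 48.0
```

Emit:
drive_tool --motion '[[[150,0,0,0.001,0,0,0],[150,0,0,0,0,0,0]]]'

```text
t: 22.35
ee_pos: [546.5, 184.9, 14.7]
tool_rot: [2.342, 2.093, 0.001]
wrist_force: [-4.2, -1.2, 7.2]
finger_gap: 47.5
```

Emit:
drive_tool --motion '[[[120,0,0,0,0,0,0],[60,0,0,0,0,0,0],[30,0,0,0,0,0,0],[30,0,0,0,0,0,0],[30,0,0,-0.01,0,0,0],[30,0,0,-0.03,0,0,0],[30,0,0,-0.03,0,0,0],[30,0,0,-0.03,0,0,0]]]'

```text
t: 23.02
ee_pos: [546.2, 184.8, 115.5]
tool_rot: [2.342, 2.093, 0.0]
wrist_force: [-0.2, 0.6, 1.0]
finger_gap: 75.5
```

Emit:
drive_tool --motion '[[[30,-0.03,0,0,0,0,0],[30,-0.03,0,0,0,0,0],[30,0,0,0,0,0,0],[30,0,0,0,0,0,0]]]'

```text
t: 23.35
ee_pos: [539.8, 124.3, 114.4]
tool_rot: [2.344, 2.091, 0.001]
wrist_force: [-0.5, -0.4, 0.7]
finger_gap: 75.3
```

Run:
```python
from h import *
s,i,C=look("w14");hand(s);print(yaw(s),ris(s["ee_pos"]))
for q in rects(C,i,(18,70,40),(34,255,255),26,300): print(q, ris([*q[0][:2],26]))
for n in("scene","side"):
    t,j,D=look(n+"14",n);print(n,*rects(D,j,(18,90,60),(32,255,255),8,30,roi=(150,150,400,320)),sep="\n ")
```

```text
t 23.35 p [539.8 124.3 114.4] gap 75.3 F [-0.5 -0.4  0.7] J6 [0.01 0.49 1.56 0.   1.09 0.13]
(np.float64(83.45786058005079), np.float64(-0.9999996061445463)) [-249.5    1.5  114.4]
(array([ 829.1, -104.3,   99.4,   15.8,  -89.9]), array([553., 368.])) [-443.4 -312.1   26. ]
(array([507.4,  16.1,  64.4,  50.1, -24.4]), array([260., 317.])) [-360.7   21.3   26. ]
(array([545.7, 186.2,  69.1,  49.8,  83.5]), array([279., 132.])) [-187.4    2.8   26. ]
scene
 (array([824.2, -72.2,  46.9,  11.3,  89.2]), array([337., 314.]))
 (array([506.8,  -2.6,  73.1,  50.3, -24.7]), array([274., 210.]))
 (array([535.5, 197.4,  76.1,  57.5,  82.4]), array([339., 185.]))
side
 (array([503.5,  -4.8,  67. ,  47.5, -24.2]), array([254., 240.]))
 (array([842.1, -85. ,  79.6,  10.5, -89.3]), array([391., 221.]))
 (array([551.2, 198.7,  76.5,  50.6,  83. ]), array([242., 182.]))
 (array([863.9, 176. , 125.6,  78.2, -24.7]), array([344., 155.]))
```

Blank A landed at (-187.4, +2.8), 83.5°, within about 1 mm of the middle. Next is blank B at (505,-2.5), -24.7°. I'll also check the clearance to the screwdriver.

Emit:
drive_tool --motion '[[[60,-0.0325,-0.005,0,0,0,0],[60,-0.0325,-0.005,0,0,0,0],[60,-0.0325,-0.005,0,0,0,0],[60,-0.0325,-0.005,0,0,0,0],[60,0,0,0,0,0,-7.1],[60,0,0,0,0,0,-7.1],[60,0,0,0,0,0,-7.1],[60,0,0,0,0,0,-7.1],[60,0,0,0,0,0,-7.1],[60,0,0,0,0,0,-7.1]]]'

```text
t: 24.33
ee_pos: [505.4, -0.9, 113.6]
tool_rot: [-1.412, -2.807, -0.0]
wrist_force: [0.4, -0.3, -0.1]
finger_gap: 65.3
```

Emit:
drive_tool --motion '[[[60,0,0,0.01,0,0,-7.1],[60,0,0,0.01,0,0,-7.1],[60,0,0,0.01,0,0,-7.1],[60,0,0,0,0,0,-7.1],[60,0,0,0,0,0,-0.7],[60,0,0,0,0,0,0]]]'

```text
t: 24.83
ee_pos: [505.5, -1.1, 83.7]
tool_rot: [0.675, 3.068, 0.0]
wrist_force: [0.2, -0.1, 0.1]
finger_gap: 65.2
```

Run:
```python
from h import *
S=cam("side");E=cam("scene");print("driver tip",tri(S,(220,218),E,(293,181)))
s,i,C=look("w15");hand(s);print(yaw(s))
q=[x for x in rects(C,i,(18,70,40),(34,255,255),8,300)];print(*q,sep="\n")
b=min(q,key=lambda x:np.hypot(x[0][0]-505,x[0][1]+3))[0];to(s,[b[0],b[1],5],b[4]+180)
```

```text
driver tip (array([450.6494436 , 103.67116456,   6.90077198]), array([4.43767005]))
t 24.83 p [505.5  -1.1  83.7] gap 65.2 F [ 0.2 -0.1  0.1] J6 [-0.23  0.44  1.74  0.    0.97 -1.37]
(np.float64(155.17742576955428), np.float64(-0.9999999745692884))
(array([826.8, 181.4,  97. ,  33.7,  -2.6]), array([547., 384.]))
(array([ 611.6, -191.3,   62.9,   33.1,  -58. ]), array([151., 378.]))
(array([642.8,  -9.5,  49. ,  19. ,  -6. ]), array([333., 341.]))
(array([617. , -58.6, 121.6,  41. ,  85. ]), array([277., 334.]))
(array([502.4,  -0.6,  69.9,  49.2, -24.6]), array([280., 211.]))
(array([553.2, 190.2,  66.7,  56.7,  83.3]), array([524., 168.]))
shift mm [ 3.  -0.8 78.7] turn -0.2
```

Emit:
drive_tool --motion '[[[60,0.0025,-0.0005,0.03,0,0,0],[60,0,0,0.025,0,0,0],[60,0,0,0.02,0,0,0],[60,0,0,0.006,0,0,0],[60,0,0,0,0,0,0]]]'

```text
t: 25.3
ee_pos: [502.2, -0.8, 1.8]
tool_rot: [-0.675, -3.066, -0.0]
wrist_force: [-0.2, -0.0, -0.1]
finger_gap: 65.3
```

Emit:
drive_tool --motion '[[[60,0,0,0.004,0,0,0],[60,0,0,0,0,0,0],[60,0,0,0,0,0,0]]]'

```text
t: 25.55
ee_pos: [503.3, -1.2, -0.5]
tool_rot: [0.673, 3.067, -0.0]
wrist_force: [0.5, -0.7, 0.4]
finger_gap: 65.0
```

Emit:
drive_tool --motion '[[[60,0,0,0.003,0,0,0],[95,0,0,0,0,0,0],[95,0,0,0,0,0,0],[150,0,0,0,0,0,0],[150,0,0,0,0,0,0],[150,0,0,0,0,0,0]]]'

```text
t: 26.05
ee_pos: [502.9, -1.1, -3.7]
tool_rot: [0.673, 3.068, -0.0]
wrist_force: [-2.4, 0.7, 7.4]
finger_gap: 48.1
```

Emit:
drive_tool --motion '[[[150,0,0,-0.01,0,0,0],[150,0,0,-0.025,0,0,0],[150,0,0,-0.03,0,0,0],[150,0,0,-0.03,0,0,0],[150,0,0,-0.03,0,0,0],[150,0,0,0,0,0,0]]]'

```text
t: 26.55
ee_pos: [505.1, -1.6, 126.3]
tool_rot: [0.67, 3.06, -0.0]
wrist_force: [0.4, 0.0, -1.2]
finger_gap: 48.1
```

Run:
```python
from h import *
s,i,C=look("w16");hand(s);print(yaw(s))
q=[x for x in rects(C,i,(18,70,40),(34,255,255),s["ee_pos"][2]+11,3000)];print(*q,sep="\n")
p=O+U*-248.8+L*2; to(s,[p[0],p[1],120],83.4)
```

```text
t 26.55 p [505.1  -1.6 126.3] gap 48.1 F [ 0.4  0.  -1.2] J6 [-0.24  0.37  1.7   0.    1.06 -1.37]
(np.float64(155.28657831743894), np.float64(-0.9999550568737393))
(array([509.1,  -5.3,  83.7,  62.3, -23.6]), array([280., 284.]))
(array([492.2, 114.3,  39.7,  28. ,  83.3]), array([493., 158.]))
shift mm [ 21.8 129.4   6.4] turn 71.9
```

Emit:
drive_tool --motion '[[[150,0.0055,0.0323,0,0,0,0],[150,0.0055,0.0323,0,0,0,0],[150,0.0055,0.0323,0,0,0,0],[150,0.0055,0.0323,0,0,0,0],[150,0,0,0,0,0,7.1],[150,0,0,0,0,0,7.1],[150,0,0,0,0,0,7.1],[150,0,0,0,0,0,7.1],[150,0,0,0,0,0,7.1],[150,0,0,0,0,0,7.1]]]'

```text
t: 27.43
ee_pos: [535.8, 125.4, 119.0]
tool_rot: [-1.748, -2.607, 0.003]
wrist_force: [0.8, -0.2, -2.3]
finger_gap: 47.8
```

Emit:
drive_tool --motion '[[[150,0,0,0,0,0,7.1],[150,0,0,0,0,0,7.1],[150,0,0,0,0,0,7.1],[150,0,0,0,0,0,7.1],[150,0,0,0,0,0,0.9],[150,0,0,0,0,0,0],[150,0,0,0,0,0,0]]]'

```text
t: 28.02
ee_pos: [536.4, 125.4, 119.9]
tool_rot: [-2.342, -2.093, 0.002]
wrist_force: [-0.4, -0.5, -2.6]
finger_gap: 47.8
```

Run:
```python
from h import *
s,i,C=look("w17");hand(s);print(yaw(s),ris(s["ee_pos"]))
q=[x for x in rects(C,i,(18,70,40),(34,255,255),26,300)];print(*[(x,ris([*x[0][:2],26])) for x in q],sep="\n")
for n in("w13","w17"):
    h=cv2.cvtColor(cv2.imread(f"pics/{n}.png"),cv2.COLOR_BGR2HSV);m=cv2.inRange(h,(18,70,40),(34,255,255))[:,235:325].mean(1)
    print(n,(m[150:260:1]>128).astype(int).tolist())
```

```text
t 28.02 p [536.4 125.4 119.9] gap 47.8 F [-0.4 -0.5 -2.6] J6 [ 0.02  0.48  1.56 -0.    1.1   0.13]
(np.float64(83.57023086650119), np.float64(-0.9999989806699854)) [-248.8    5.1  119.9]
((array([ 829.2, -111.5,  112.8,   15.6,   90. ]), array([551., 369.])), array([-450.5, -313.1,   26. ]))
((array([528.4,  62.9, 127.7,  89.5,  83.7]), array([280., 266.])), array([-311.8,    5.8,   26. ]))
((array([545.7, 185.8,  69.4,  49.8,  83.4]), array([284., 133.])), array([-187.8,    2.7,   26. ]))
w13 [0, 0, 0, 0, 0, 0, 0, 0, 0, 0, 0, 0, 0, 0, 0, 0, 0, 0, 0, 0, 0, 0, 0, 0, 0, 0, 0, 0, 0, 0, 0, 0, 0, 0, 0, 0, 0, 0, 0, 0, 0, 0, 0, 0, 0, 0, 0, 0, 0, 0, 0, 0, 1, 1, 1, 1, 1, 1, 1, 1, 1, 1, 1, 1, 1, 1, 1, 1, 1, 1, 1, 1, 1, 1, 1, 1, 1, 1, 1, 1, 1, 1, 1, 1, 1, 1, 1, 1, 1, 1, 1, 1, 1, 1, 1, 1, 1, 1, 1, 1, 1, 1, 1, 1, 1, 1, 1, 1, 1, 1]
w17 [1, 1, 1, 1, 1, 1, 1, 1, 1, 1, 1, 1, 1, 1, 1, 1, 1, 1, 1, 1, 1, 1, 1, 1, 1, 1, 1, 1, 1, 0, 0, 0, 0, 0, 0, 0, 0, 0, 0, 0, 0, 0, 0, 0, 0, 0, 0, 0, 0, 0, 0, 0, 0, 0, 0, 0, 0, 0, 1, 1, 1, 1, 1, 1, 1, 1, 1, 1, 1, 1, 1, 1, 1, 1, 1, 1, 1, 1, 1, 1, 1, 1, 1, 1, 1, 1, 1, 1, 1, 1, 1, 1, 1, 1, 1, 1, 1, 1, 1, 1, 1, 1, 1, 1, 1, 1, 1, 1, 1, 1]
```

Blank B is held about 3 mm further back than A was (edge at row 208 against 202). I'll shift by that amount so the edges line up.

Emit:
drive_tool --motion '[[[150,0.03,0.0015,0,0,0,0],[150,0.033,0.0018,0,0,0,0],[150,0,0,0.03,0,0,0],[150,0,0,0.03,0,0,0],[150,0,0,0.023,0,0,0],[150,0,0,0.009,0,0,0],[150,0,0,0,0,0,0],[150,0,0,0,0,0,0]]]'

```text
t: 28.73
ee_pos: [547.8, 187.7, 29.3]
tool_rot: [2.345, 2.09, 0.001]
wrist_force: [1.0, -0.1, -2.0]
finger_gap: 47.6
```

Run:
```python
from h import *
s=r.get_state();hand(s);print(yaw(s),ris(s["ee_pos"]))
```

```text
t 28.73 p [547.8 187.7  29.3] gap 47.6 F [ 1.  -0.1 -2. ] J6 [ 0.13  0.65  1.54 -0.    0.95  0.24]
(np.float64(83.41926400053951), np.float64(-0.9999997020604039)) [-185.7    0.9   29.3]
```

Emit:
drive_tool --motion '[[[150,0,-0.0005,0.004,0,0,0],[150,0,0,0,0,0,0],[150,0,0,0,0,0,0]]]'

```text
t: 28.98
ee_pos: [547.2, 187.7, 25.5]
tool_rot: [2.345, 2.089, 0.002]
wrist_force: [-1.1, 0.2, -3.1]
finger_gap: 47.9
```

Emit:
drive_tool --motion '[[[150,0,0,0.001,0,0,0],[150,0,0,0,0,0,0]]]'

```text
t: 29.15
ee_pos: [546.9, 187.7, 23.9]
tool_rot: [2.346, 2.089, 0.001]
wrist_force: [-1.0, -0.4, -2.1]
finger_gap: 47.8
```

Emit:
drive_tool --motion '[[[150,0,0,0.001,0,0,0],[150,0,0,0,0,0,0]]]'

```text
t: 29.32
ee_pos: [546.8, 187.7, 22.5]
tool_rot: [-2.346, -2.089, 0.0]
wrist_force: [-0.2, -0.1, -2.4]
finger_gap: 48.4
```

Emit:
drive_tool --motion '[[[150,0,0,0.0007,0,0,0],[150,0,0,0,0,0,0]]]'

```text
t: 29.48
ee_pos: [546.9, 187.7, 22.3]
tool_rot: [2.346, 2.089, 0.0]
wrist_force: [-1.5, -1.2, 2.8]
finger_gap: 48.0
```

Emit:
drive_tool --motion '[[[120,0,0,0,0,0,0],[60,0,0,0,0,0,0],[30,0,0,0,0,0,0],[30,0,0,0,0,0,0],[30,0,0,-0.01,0,0,0],[30,0,0,-0.03,0,0,0],[30,0,0,-0.03,0,0,0],[30,0,0,-0.03,0,0,0]]]'

```text
t: 30.15
ee_pos: [546.7, 187.7, 123.8]
tool_rot: [2.346, 2.089, 0.0]
wrist_force: [0.7, 0.2, -0.4]
finger_gap: 75.4
```

Emit:
drive_tool --motion '[[[30,-0.03,0,0,0,0,0],[30,-0.033,0,0,0,0,0],[30,0,0,0,0,0,0],[30,0,0,0,0,0,0]]]'

```text
t: 30.48
ee_pos: [539.7, 124.1, 122.8]
tool_rot: [2.348, 2.086, 0.001]
wrist_force: [-0.4, -0.2, -0.1]
finger_gap: 75.4
```

Run:
```python
from h import *
s,i,C=look("w18");hand(s);print(yaw(s),ris(s["ee_pos"]))
for q in rects(C,i,(18,70,40),(34,255,255),34,300): print(q, ris([*q[0][:2],34]))
t,k,E=look("c18","scene");t,j,D=look("s18","side")
print("rod/mat",rects(E,k,(5,60,100),(22,220,255),3,300,close=9,roi=(180,230,380,320)))
cv2.imwrite("pics/v18.png",np.hstack([i[:260,130:430],cv2.resize(k[110:330,190:400],(250,260),interpolation=3),cv2.resize(j[130:320,190:380],(250,260),interpolation=3)])[:,:,::-1])
```

```text
t 30.48 p [539.7 124.1 122.8] gap 75.4 F [-0.4 -0.2 -0.1] J6 [0.01 0.48 1.55 0.   1.11 0.13]
(np.float64(83.2500025310768), np.float64(-0.9999995003493274)) [-249.7    1.6  122.8]
(array([819.9, -95.6,  98.3,  14.9,  89.8]), array([549., 362.])) [-435.8 -302.    34. ]
(array([545.8, 186.3,  69.9,  49.7,  83.5]), array([279., 132.])) [-187.3    2.7   34. ]
rod/mat [(array([ 641.4, -130.1,  260.6,   90.8,   85. ]), array([260., 273.]))]
```

View pics/v18.png

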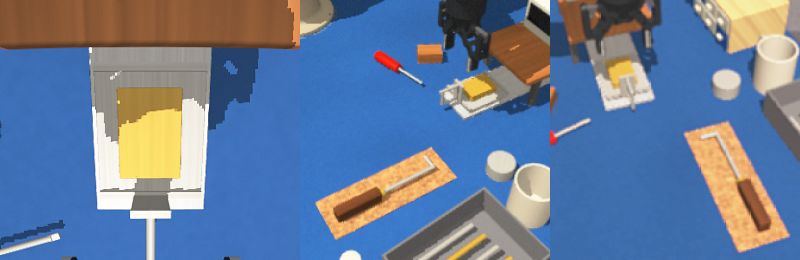

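The pile shows as one clean 69.9 x 49.7 rectangle at (-187.3, +2.7), and no blanks remain on the bench. The rod is still on the mat, so I'll go back to it.

Emit:
drive_tool --motion '[[[0,-0.035,0.017,0,0,0,0],[0,-0.035,0.017,0,0,0,0],[0,-0.035,0.017,0,0,0,0],[0,-0.035,0.017,0,0,0,0],[0,-0.035,0.017,0,0,0,0],[0,-0.035,0.017,0,0,0,0],[0,-0.035,0.017,0,0,0,0],[0,-0.035,0.017,0,0,0,-1.8],[0,0,0,0,0,0,0],[0,0,0,0,0,0,0]]]'

```text
t: 31.47
ee_pos: [642.7, -169.5, 121.1]
tool_rot: [-2.314, -2.124, 0.0]
wrist_force: [-1.0, 1.2, -0.0]
finger_gap: 85.5
```

Run:
```python
from h import *
s,i,C=look("w19");hand(s);print(yaw(s))
q=rects(C,i,(0,100,40),(11,200,170),29,200,roi=(150,100,400,300));print(q)
print("mat",*rects(C,i,(5,60,60),(22,220,255),3,3000,close=9,roi=(100,0,420,300)),sep="\n ")
b=q[0][0];a=np.radians(b[4]);p=b[:2]+23*np.array([np.cos(a),np.sin(a)]);print(p);to(s,[*p,2],b[4])
```

```text
t 31.47 p [ 642.7 -169.5  121.1] gap 85.5 F [-1.   1.2 -0. ] J6 [-0.43  0.71  1.16  0.    1.27 -0.35]
(np.float64(85.09965589635728), np.float64(-0.9999997664745758))
[(array([ 642.5, -193.4,   91.1,   21.1,   85.6]), array([281., 237.]))]
mat
 (array([ 639.2, -130.9,  255.4,   89.7,   85. ]), array([274., 136.]))
[ 644.26453765 -170.4677867 ]
shift mm [ -0.9   1.7 119.1] turn -0.5
```

Emit:
drive_tool --motion '[[[130,-0.001,0.0015,0.03,0,0,-0.5],[130,0,0,0.03,0,0,0],[130,0,0,0.025,0,0,0],[130,0,0,0,0,0,0],[130,0,0,0,0,0,0],[130,0,0,0.02,0,0,0],[130,0,0,0.009,0,0,0],[130,0,0,0.004,0,0,0],[130,0,0,0,0,0,0]]]'

```text
t: 32.27
ee_pos: [643.8, -169.4, 4.2]
tool_rot: [-2.303, -2.136, 0.0]
wrist_force: [0.2, -0.4, -0.3]
finger_gap: 41.6
```

Emit:
drive_tool --motion '[[[170,0,0,0,0,0,0],[170,0,0,0,0,0,0],[255,0,0,0,0,0,0],[255,0,0,0,0,0,0],[255,0,0,0,0,0,0],[255,0,0,0,0,0,0]]]' --squeeze 80

```text
t: 32.77
ee_pos: [644.4, -170.1, 5.4]
tool_rot: [2.302, 2.135, 0.001]
wrist_force: [-0.9, 0.8, 6.2]
finger_gap: 20.3
```

Emit:
drive_tool --motion '[[[255,0,0,-0.01,0,0,0],[255,0,0,-0.02,0,0,0],[255,0,0,-0.02,0,0,0],[255,0,0,-0.025,0,0,0],[255,0,0,0,0,0,0],[255,0,0,0,0,0,0]]]'

```text
t: 33.27
ee_pos: [644.2, -170.0, 80.3]
tool_rot: [2.302, 2.134, 0.001]
wrist_force: [-1.2, 0.5, -2.7]
finger_gap: 20.4
```

Run:
```python
from h import *
s=r.get_state();hand(s);print(yaw(s),ris(s["ee_pos"]))
p=O+U*(-187.6-78-142.5-20)+L*(-52);to(s,[*p[:2],75],83.4)
```

```text
t 33.27 p [ 644.2 -170.    80.3] gap 20.4 F [-1.2  0.5 -2.7] J6 [-0.43  0.75  1.2  -0.    1.19 -0.36]
(np.float64(85.67396875389474), np.float64(-0.9999967860847259)) [-529.9 -136.    80.3]
shift mm [105.1 -79.9   5. ] turn 2.3
```

Emit:
drive_tool --motion '[[[255,0.025,-0.0162,0,0,0,0],[255,0.025,-0.0162,0,0,0,0],[255,0.025,-0.0162,0,0,0,0],[255,0.025,-0.0162,0,0,0,0],[255,0.0255,-0.0162,0,0,0,2.3],[255,0,0,0,0,0,0],[255,0,0,0.02,0,0,0],[255,0,0,0.02,0,0,0],[255,0,0,0.01,0,0,0],[255,0,0,0,0,0,0]]]'

```text
t: 34.1
ee_pos: [570.7, -38.3, 26.0]
tool_rot: [-2.343, -2.086, 0.005]
wrist_force: [0.3, 0.1, -2.1]
finger_gap: 20.8
```

Emit:
drive_tool --motion '[[[255,0,0,0,0,0,0],[255,0,0,0,0,0,0]]]'

```text
t: 34.27
ee_pos: [572.9, -38.9, 29.6]
tool_rot: [2.346, 2.089, 0.001]
wrist_force: [1.0, 0.2, -1.5]
finger_gap: 20.2
```

Run:
```python
from h import *
s=r.get_state();hand(s);print(yaw(s),"hook",ris(s["ee_pos"]+141.6*U+[0,0,10.6]))
t,k,E=look("c20","scene")
h=s["ee_pos"]+141.6*U+[0,0,10.6];e=O+U*-284.1+L*2
print("pred hook corner,tip",proj(E,[h,h+34*L]).round(1).tolist(),"eye bar lo/hi",proj(E,[e+[0,0,20],e+[0,0,60]]).round(1).tolist())
cv2.imwrite("pics/v20.png",cv2.resize(k[140:240,270:390],(600,500),interpolation=3)[:,:,::-1])
```

```text
t 34.27 p [572.9 -38.9  29.6] gap 20.2 F [ 1.   0.2 -1.5] J6 [-0.27  0.64  1.56 -0.    0.94 -0.16]
(np.float64(83.36699165262529), np.float64(-0.9999994315344812)) hook [-266.2  -50.1   40.2]
pred hook corner,tip [[326.6, 202.2], [319.0, 194.0]] eye bar lo/hi [[308.8, 197.6], [309.7, 186.4]]
```

View pics/v20.png

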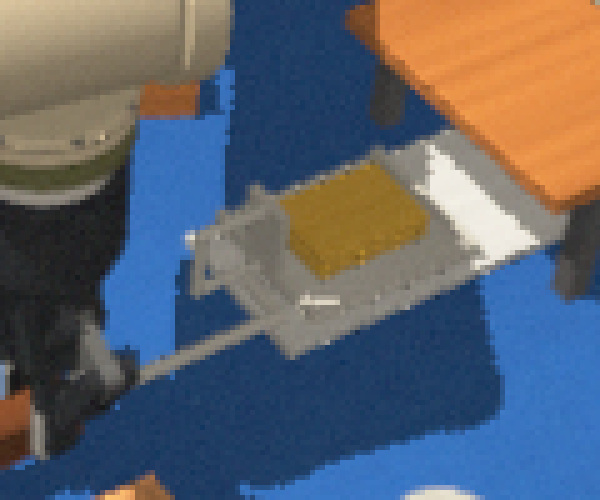

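The rod and the eye are where predicted: hook near (326,203), eye near (310,192), pile square on the tray. I'll insert the hook and push slowly.

Emit:
drive_tool --motion '[[[255,0,-0.01,0,0,0,0],[255,0,-0.013,0,0,0,0],[255,0,-0.012,0,0,0,0],[255,0,0,0,0,0,0],[255,0.004,0,0,0,0,0],[255,0.004,0,0,0,0,0],[255,0.003,0,0,0,0,0],[255,0.003,0,0,0,0,0],[255,0.003,0,0,0,0,0],[255,0.003,0,0,0,0,0]]]'

```text
t: 35.15
ee_pos: [540.2, -14.5, 28.9]
tool_rot: [2.345, 2.089, -0.0]
wrist_force: [-0.4, -2.2, -2.3]
finger_gap: 20.5
```

Emit:
drive_tool --motion '[[[255,0.004,0,0,0,0,0],[255,0.005,0,0,0,0,0],[255,0.006,0,0,0,0,0],[255,0.006,0,0,0,0,0],[255,0.006,0,0,0,0,0],[255,0.006,0,0,0,0,0],[255,0.006,0,0,0,0,0],[255,0.005,0,0,0,0,0],[255,0.004,0,0,0,0,0],[255,0.002,0,0,0,0,0]]]'

```text
t: 35.98
ee_pos: [545.7, 35.7, 28.9]
tool_rot: [-2.345, -2.09, -0.0]
wrist_force: [-0.1, -2.7, -1.2]
finger_gap: 20.7
```

Run:
```python
from h import *
s=r.get_state();hand(s);h=s["ee_pos"]+141.6*U+[0,0,10.6];print(yaw(s),"hook",ris(h))
t,k,E=look("c21","scene")
for q in rects(E,k,(18,70,40),(34,255,255),34,60,roi=(280,130,420,230)): print(q,ris([*q[0][:2],34]))
```

```text
t 35.98 p [545.7  35.7  28.9] gap 20.7 F [-0.1 -2.7 -1.2] J6 [-0.15  0.6   1.64  0.    0.9  -0.03]
(np.float64(83.4021660573687), np.float64(-0.999999988873908)) hook [-195.3  -14.6   39.5]
(array([557.5, 230.7,  83.4,  62.9,  83.6]), array([355., 177.])) [-141.8   -3.8   34. ]
(array([382.1, 180.3,  98.6,  48. ,  59.7]), array([300., 151.])) [-212.   164.6   34. ]
```

The tray and pile are moving together: the force is 2.7 N and the pile is 45–50 mm further in. I'll continue.

Emit:
drive_tool --motion '[[[255,0.004,0,0,0,0,0],[255,0.006,0,0,0,0,0],[255,0.007,0,0,0,0,0],[255,0.007,0,0,0,0,0],[255,0.007,0,0,0,0,0],[255,0.007,0,0,0,0,0],[255,0.007,0,0,0,0,0],[255,0.007,0,0,0,0,0],[255,0.006,0,0,0,0,0],[255,0.004,0,0,0,0,0]]]'

```text
t: 36.87
ee_pos: [553.0, 97.5, 28.9]
tool_rot: [-2.346, -2.09, -0.0]
wrist_force: [0.3, -2.1, -1.7]
finger_gap: 20.1
```

Emit:
drive_tool --motion '[[[255,0.004,0,0,0,0,0],[255,0.006,0,0,0,0,0],[255,0.007,0,0,0,0,0],[255,0.007,0,0,0,0,0],[255,0.007,0,0,0,0,0],[255,0.007,0,0,0,0,0],[255,0.006,0,0,0,0,0],[255,0.005,0,0,0,0,0],[255,0.004,0,0,0,0,0],[255,0.003,0,0,0,0,0]]]'

```text
t: 37.7
ee_pos: [559.4, 152.7, 28.9]
tool_rot: [2.346, 2.09, 0.0]
wrist_force: [1.2, -1.9, -1.7]
finger_gap: 20.5
```

Run:
```python
from h import *
s=r.get_state();hand(s);h=s["ee_pos"]+141.6*U+[0,0,10.6];print(yaw(s),"hook",ris(h))
```

```text
t 37.7 p [559.4 152.7  28.9] gap 20.5 F [ 1.2 -1.9 -1.7] J6 [0.06 0.66 1.54 0.   0.95 0.18]
(np.float64(83.3878242301504), np.float64(-0.9999999985323369)) hook [-77.4 -14.7  39.5]
```

Emit:
drive_tool --motion '[[[255,0.004,0,0,0,0,0],[255,0.004,0,0,0,0,0],[255,0.003,0,0,0,0,0],[255,0.002,0,0,0,0,0],[255,0.002,0,0,0,0,0],[255,0,0,0,0,0,0]]]'

```text
t: 38.2
ee_pos: [561.1, 167.6, 28.9]
tool_rot: [-2.346, -2.089, -0.0]
wrist_force: [0.7, 0.1, -2.1]
finger_gap: 20.5
```

Emit:
drive_tool --motion '[[[255,0.002,0,0,0,0,0],[255,0.001,0,0,0,0,0],[255,0,0,0,0,0,0]]]'

```text
t: 38.45
ee_pos: [561.4, 170.3, 28.9]
tool_rot: [-2.346, -2.089, -0.0]
wrist_force: [0.1, -0.2, -1.3]
finger_gap: 20.3
```

Emit:
drive_tool --motion '[[[255,0.002,0,0,0,0,0],[255,0.001,0,0,0,0,0],[255,0,0,0,0,0,0]]]'

```text
t: 38.7
ee_pos: [561.8, 173.1, 28.9]
tool_rot: [2.346, 2.09, -0.0]
wrist_force: [0.3, -1.8, -1.4]
finger_gap: 20.5
```

Emit:
drive_tool --motion '[[[255,0.001,0,0,0,0,0],[255,0.001,0,0,0,0,0]]]'

```text
t: 38.87
ee_pos: [562.0, 173.3, 28.8]
tool_rot: [2.344, 2.089, -0.004]
wrist_force: [-1.1, -17.5, 0.2]
finger_gap: 20.5
```

The force jumped to -17.5 N and the motion stopped at hook x ≈ -56.6, so the tray is home. I'll free the hook and withdraw.

Emit:
drive_tool --motion '[[[255,-0.007,0,0,0,0,0],[255,-0.007,0,0,0,0,0],[255,0,0,0,0,0,0],[255,0,0.012,0,0,0,0],[255,0,0.012,0,0,0,0],[255,0,0.012,0,0,0,0],[255,0,0,0,0,0,0]]]'

```text
t: 39.45
ee_pos: [597.8, 156.8, 29.0]
tool_rot: [2.346, 2.088, 0.003]
wrist_force: [-0.3, -1.1, -1.8]
finger_gap: 20.5
```

Run:
```python
from h import *
s=r.get_state();hand(s);h=s["ee_pos"]+141.6*U+[0,0,10.6];print(yaw(s),"hook",ris(h))
```

```text
t 39.45 p [597.8 156.8  29. ] gap 20.5 F [-0.3 -1.1 -1.8] J6 [0.07 0.72 1.41 0.   1.01 0.18]
(np.float64(83.32615520537833), np.float64(-0.9999980222814076)) hook [-69.  -52.3  39.6]
```

Emit:
drive_tool --motion '[[[255,-0.015,0,0,0,0,0],[255,-0.025,0,0,0,0,0],[255,-0.03,0,0,0,0,0],[255,-0.025,0,0,0,0,0],[255,-0.015,0,0,0,0,0],[255,0,0,0,0,0,0],[255,0,0,-0.02,0,0,0],[255,0,0,-0.025,0,0,0],[255,0,0,0,0,0,0]]]'

```text
t: 40.2
ee_pos: [585.1, 48.0, 78.2]
tool_rot: [2.342, 2.086, 0.007]
wrist_force: [0.1, -0.6, -0.5]
finger_gap: 20.5
```

Emit:
drive_tool --motion '[[[255,-0.025,0.0102,0,0,0,0],[255,-0.03,0.0122,0,0,0,0],[255,-0.03,0.0122,0,0,0,0],[255,-0.03,0.0122,0,0,0,0],[255,-0.03,0.0122,0,0,0,0],[255,-0.03,0.0122,0,0,0,0],[255,-0.025,0.0102,0,0,0,-2.2],[255,-0.008,0.004,0,0,0,0],[255,0,0,0,0,0,0],[255,0,0,0,0,0,0]]]'

```text
t: 41.03
ee_pos: [644.2, -167.5, 73.2]
tool_rot: [-2.305, -2.133, 0.0]
wrist_force: [0.5, 0.9, -2.0]
finger_gap: 20.5
```

Run:
```python
from h import *
s,i,C=look("w22");hand(s);print(yaw(s));to(s,[644.4,-170.1,5.8],85.6)
print("mat",*rects(C,i,(5,60,60),(22,220,255),3,3000,close=9,roi=(100,0,420,300)),sep="\n ")
```

```text
t 41.03 p [ 644.2 -167.5   73.2] gap 20.5 F [ 0.5  0.9 -2. ] J6 [-0.43  0.76  1.2   0.    1.18 -0.35]
(np.float64(85.55695383043924), np.float64(-0.9999988388913932))
shift mm [-2.6  0.5 67.4] turn -0.0
mat
 (array([ 639.4, -129.7,  226.5,   89.6,   84.9]), array([273., 141.]))
```

Emit:
drive_tool --motion '[[[255,-0.0025,0,0.025,0,0,0],[255,0,0,0.025,0,0,0],[255,0,0,0.01,0,0,0],[255,0,0,0.005,0,0,0],[255,0,0,0.002,0,0,0],[255,0,0,0,0,0,0],[255,0,0,0,0,0,0]]]'

```text
t: 41.67
ee_pos: [645.1, -171.0, 8.3]
tool_rot: [2.304, 2.133, 0.001]
wrist_force: [-0.1, -0.1, -1.5]
finger_gap: 20.6
```

Emit:
drive_tool --motion '[[[170,0,0,0,0,0,0],[120,0,0,0,0,0,0],[0,0,0,0,0,0,0],[0,0,0,0,0,0,0],[0,0,0,-0.01,0,0,0],[0,0,0,-0.03,0,0,0],[0,0,0,-0.04,0,0,0],[0,0,0,-0.04,0,0,0],[0,0,0,-0.02,0,0,0]]]'

```text
t: 42.42
ee_pos: [645.7, -171.6, 153.4]
tool_rot: [2.3, 2.129, 0.005]
wrist_force: [0.4, 0.3, 1.5]
finger_gap: 85.2
```

Emit:
drive_tool --motion '[[[0,-0.02,-0.035,0,0,0,0],[0,-0.02,-0.035,0,0,0,0],[0,-0.02,-0.035,-0.02,0,0,0],[0,-0.02,-0.035,-0.02,0,0,0],[0,-0.02,-0.035,-0.02,0,0,0],[0,0,0,0,0,0,0],[0,0,0,0,0,0,0]]]'

```text
t: 43.0
ee_pos: [469.8, -254.4, 204.4]
tool_rot: [2.306, 2.129, 0.001]
wrist_force: [0.8, 0.5, -0.2]
finger_gap: 85.3
```

Run:
```python
from h import *
s,i,C=look("w23");hand(s)
t,k,E=look("c23","scene");t,j,D=look("s23","side")
for n,Cm,im in(("wrist",C,i),("scene",E,k),("side",D,j)):
    print(n,"mat",[x[0] for x in rects(Cm,im,(5,60,60),(22,220,255),3,800,close=9)][:3],"handle",[x[0] for x in rects(Cm,im,(0,100,40),(11,200,170),29,60)][:3])
    print("  yellow",[x[0] for x in rects(Cm,im,(20,120,80),(32,255,255),8,100)][:6])
X=[O+U*(-96.5-p+2.4)+L*2+[0,0,20] for p in(0,10)];print("eye bar pred scene",proj(E,X).round(1).tolist(),"side",proj(D,X).round(1).tolist())
a=cv2.resize(k[100:330,200:450],(800,736),interpolation=3)[:600];
x=np.hstack([cv2.resize(k[120:320,190:450],(400,308),interpolation=3),cv2.resize(j[130:330,150:410],(400,308),interpolation=3)])
y=np.hstack([cv2.resize(k[140:200,330:410],(400,290),interpolation=3),cv2.resize(j[130:190,200:280],(400,290),interpolation=3)])
cv2.imwrite("pics/v23.png",np.vstack([x,y])[:,:,::-1])
```

```text
t 43.0 p [ 469.8 -254.4  204.4] gap 85.3 F [ 0.8  0.5 -0.2] J6 [-0.72  0.35  1.51  0.    1.27 -0.64]
wrist mat [array([ 635.6, -163.5,  190.3,   90.2,   84.9])] handle [array([ 636.2, -196.7,   87.5,   31. ,   85.2])]
  yellow []
scene mat [array([ 4.432e+02, -6.110e+02,  3.398e+02,  1.420e+02, -3.000e-01]), array([ 641.4, -130.1,  260.6,   90.8,   85. ]), array([951.8, 219.7, 824.9, 341.4, -66.9])] handle [array([ 651.7, -200.6,   91. ,   32.7,   84.6])]
  yellow [array([ 882.6, -106.6,  125.4,   10.1,  -89.9]), array([ 824.6, -112.1,  123.7,    9.6,   89.9]), array([ 4.381e+02, -6.069e+02,  3.089e+02,  1.220e+02, -3.000e-01]), array([520.6, 951.2, 120.1,  90.6, -79.9])]
side mat [array([ 639.4, -133.8,  255.3,   89.9,   84.9]), array([1244.5, 1093.2,  440.4,  265.7,   64. ]), array([ 573.3,  696.6, 2396. , 1277.5,  -89.6])] handle [array([ 638.1, -206.2,   96.7,   25.8,   84.9])]
  yellow [array([743.4, 983.7, 115.2,  71.2,  77.7]), array([1182.2, 1131. ,  304.5,   30.3,   68.1])]
eye bar pred scene [[366.1, 173.8], [363.3, 175.0]] side [[235.7, 162.5], [236.5, 164.7]]
```

View pics/v23.png

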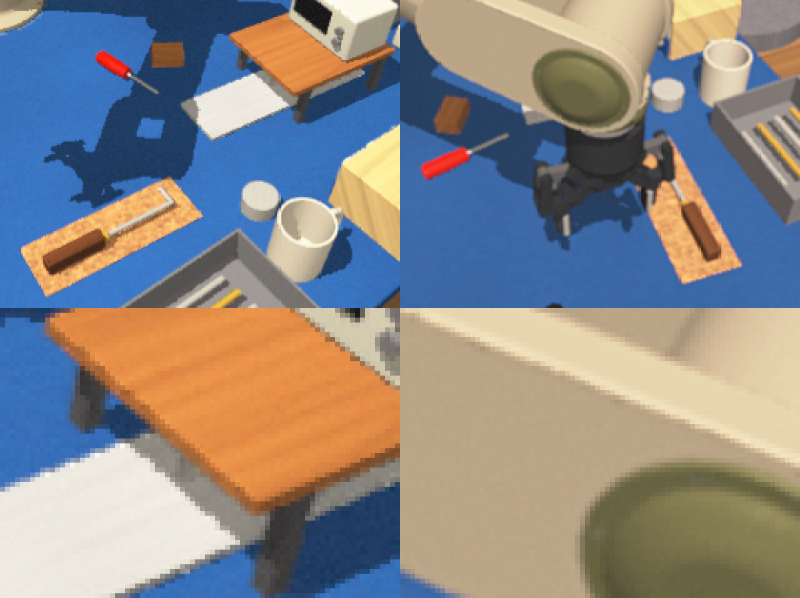

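The last picture shows the runner empty and the tray back under the board, with the eye bar at about scene (366,173) against (366,174) predicted for home. The rod lies on its mat, and the other things on the bench look untouched. I'm handing in.

```bash
python3 -c "
from bench import r
print(r.sign_off(), r.get_state()['t'])"
```

```text
the job is handed in; nothing more can be done
the job is handed in; nothing more can be done
```

The job is done and handed in, at about 43 s of the 210 s allowed. I hooked the tray's eye, pulled the tray out to its stop and laid the rod on its mat. Then I stacked the two brass blanks (only two were there), pushed the loaded tray home with the rod, and laid the rod back on the mat.

**What the last checks showed**
- **Tray out:** the pull force reached 9 N against about 2 N of friction, so it was at its stop.
- **Pile:** from above it showed as one 69.9 x 49.7 mm rectangle, about 1 mm from the tray's middle and lined up with it. I did not see it again once the tray was under the board; the push was slow and steady.
- **Tray home:** the push force jumped to 17.5 N and motion stopped. In the scene view the eye bar sits where it should with the tray home, to within about 1 pixel.
- **Rod and bench:** the rod lies on the mat, hook included; I let it go about 3 mm above the mat. In the scene view the screwdriver, block and tin look where they were. The loupe and spool were not in the last pictures.

**What went wrong or disagreed**
- **First grasp missed:** the fingers closed above the rod's handle. The fingertips stand roughly 20 mm further back than `r.tip_extent` says, so I found the working heights by feeling for light contact.
- **Small mismatches:** camera views differed by 2–4 mm, and the home stop came about 3 mm further in than I worked out.
- **Picture budget:** I viewed 17 pictures against the 14 budgeted, one more than the two extra allowed.

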